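# Make up two work-holding kits at the fitters' bench

## Task

Make up two work-holding kits from the loose steel stock on the bench. Kit one goes in the rectangular tray: set the V-block, groove up, in the long bay and stand the large hex nut in the short bay. Kit two goes in the round dish: lay the thick washer flat in the dish and stand the small hex nut centred on top of it; set everything down without dropping it, let go of it, and leave the step block and the round stub where they are.

Things in the scene. Friction and masses are not known exactly. Their poses are not given: they have to be found in the camera images.
- tray: Fixed aluminium tray, 219 x 96 mm outside, 12 mm high; floor 3 mm thick, walls and cross divider 3 mm thick, 9 mm above the floor. Origin: centre of its underside, z up, x along its length from the long to the short bay. Bays 90 mm wide inside (y). Long bay x -106.5 to +18.5 mm, centre -44; short bay x +21.5 to +106.5 mm, centre +64. Any yaw; at the robot's left or right.
- dish: Round aluminium dish, fixed to the bench, 146 mm outside diameter, 140 mm inside, 12 mm high overall, floor 3 mm thick (rim 9 mm above the floor). Origin: centre of its underside, z up. On the other side of the robot from the tray.
- vblock: Steel V-block, a solid block 50 mm long (x), 38 mm wide (y), 42 mm high, about 0.5 kg, with a 24 mm wide, 12 mm deep V groove along x in its top. Starts on the bench, groove up. Origin: centre of its underside, z up. Outer side faces are flat (grip across the 38 mm width).
- nut_large: Large tall hexagonal steel nut, 46 mm across flats, 53 mm across corners, 45 mm high, 26 mm bore, about 0.42 kg, standing on the bench with its bore upright. Origin: centre of its underside, z up along the bore; its x axis is square to one pair of flats (the others at 60 degree steps).
- washer: Thick round steel washer, 50 mm outside diameter, 21 mm hole, 10 mm thick, about 0.125 kg, lying flat on the bench. Origin: centre of its underside, z up.
- nut_small: Small hexagonal steel nut, 30 mm across flats, 35 mm across corners, 30 mm high, 17.5 mm bore, about 0.13 kg, standing on the bench with its bore upright. Origin: centre of its underside, z up along the bore; its x axis is square to one pair of flats (the others at 60 degree steps).
- step_block: Steel step block (staircase of four steps rising along x), 56 mm long (x), 30 mm wide, up to 39 mm high. Not for the kits: stays where it is. Origin: centre of its underside.
- stub: Solid round steel bar stub, 38 mm diameter, 45 mm high, standing on end, no hole. Not for the kits: stays where it is. Origin: centre of its underside.
There are look-alikes about, which are no part of the job. Leave any turquoise or yellow look-alike of the nut_large alone. What is shaped like the vblock but pink is not meant.

How it is judged:
At the end, for the whole second after the job is handed in: V-block in the long bay and large nut in the short bay, on the tray floor; washer flat on the dish floor, small nut on it, centres within 12 mm; all upright within 0.08 rad, released, at rest; step block and round stub within 20 mm of their starts (x of vblock in the frame of tray between -0.09 and 0.002 m and y of vblock in the frame of tray between -0.029 and 0.029 m and z of vblock in the frame of tray between 0.001 and 0.0055 m and angle between each of vblock, nut_large, washer, nut_small's own z axis and vertical below 0.08 rad and x of nut_large in the frame of tray between 0.042 and 0.086 m and y of nut_large in the frame of tray between -0.026 and 0.026 m and z of nut_large in the frame of tray between 0.001 and 0.0055 m and horizontal distance between washer and dish below 0.047 m and z of washer in the frame of dish between 0.001 and 0.0055 m and horizontal distance between nut_small and washer below 0.012 m and z of nut_small in the frame of washer between 0.008 and 0.0125 m and linear speed of each of vblock, nut_large, washer, nut_small below 0.02 m/s and angular speed of each of vblock, nut_large, washer, nut_small below 0.3 rad/s and distance of each of step_block, stub from where it was at the start of the episode below 0.02 m); the robot touches nothing.
It fails at once if the V-block is dropped (falls freely by more than about 2 cm) or knocked flying (linear speed of vblock above 0.65 m/s and contact force between vblock and the fingers below 0.05 N).
It fails at once if the large nut is dropped (falls freely by more than about 2 cm) or knocked flying (linear speed of nut_large above 0.65 m/s and contact force between nut_large and the fingers below 0.05 N).
It fails at once if the washer is dropped (falls freely by more than about 2 cm) or knocked flying (linear speed of washer above 0.65 m/s and contact force between washer and the fingers below 0.05 N).
It fails at once if the small nut is dropped (falls freely by more than about 2 cm) or knocked flying (linear speed of nut_small above 0.65 m/s and contact force between nut_small and the fingers below 0.05 N).
It fails at once if the step block or the round stub is moved by more than 2 cm (distance of any of step_block, stub from where it was at the start of the episode above 0.02 m).
It also fails if it takes over 90 s, if anything falls off the work surface, if the arm or the gripper's body presses on something with over 40 N, if the wrist force passes 120 N, or if a joint passes its speed limit or range.

## Robot

A 6-joint arm with a two-finger parallel gripper is mounted at the origin on the work surface. World frame = base frame: x ahead of the robot, y to its left, z up, the work surface at z = 0. Lengths are in m, angles in rad, forces in N, time in s.
With the tool pointing down it reaches from about 0.375 to 0.75 m from the base axis. Payload 9 kg.
Tool frame: the origin (TCP) lies midway between the tips of the shut fingers; the grasp point (between the pads) lies 19 mm behind it; z points along the fingers, y is the line along which they close (so a half turn about z gives the same grasp; the last joint's range is limited). The gripper opens to 85 mm and grips with 20 to 120 N. Pads are 22 mm wide; open, the fingers measure 114 mm over their backs; the gripper's body (76 mm by 85 mm) begins 54 mm behind the grasp point. The pads swing forward as they close: fully open they stand 13 mm farther back than shut.
Start: joints at [1.024, 0.104, 0.097, 1.564, 0, 1.353], TCP at [0.194, 0.568, 0.204] pointing down, gripper open.
Joint ranges: [-2.99, 2.99], [-0.84, 1.86], [-1.1, 1.16], [-1.84, 2.11], [-1.51, 1.56], [-3.14, 3.14]. Speed limits (rad/s): [2.22, 2.22, 2.57, 3.14, 3.14, 3.14].

## Interface

Orientations are given as a rotation vector (axis times angle).
In Python, from station import r gives the robot as it stands.
- The arm moves only by the tool move_arm, never from a script. Its argument "deltas" is a list of rows, each an object of numbers: "x", "y", "z": the shift along the world's x, y, z in mm; "rx", "ry", "rz": the turn, a rotation vector about the world's x, y, z in rad; "gripper": the opening in per cent of the stroke, from 0 (shut) to 100 (fully open). In form: [{"x": .., "y": .., "z": .., "rx": .., "ry": .., "rz": .., "gripper": ..}, ...]. A call has exactly 8 rows; each row shifts and turns the commanded pose from where the row before left it; what a row does not reach is not made up. A row lasts 1/10 s, in which the tool goes at most 50 mm and 8.59 degrees, less where a joint would pass 70% of its speed; a pose out of reach is approached as far as the arm can. A call with a gripper value outside its range is refused whole. The fingers move at their own pace and stop on an object; "grip_force" is the grip in N (left out, the last holds). Time passes only in rows, so rows that do not move let the fingers close, or fill a call up. It gives the time, the measured TCP pose, the force, the opening and the grip force at its end, in the units of the state.
- r.read_state(): the state, without advancing time (a new reading comes with each control period).
- r.read_camera(name): name is "side" or "top" or "wrist"; returns a dict with "pixels" (400x640x3 uint8, blue, green, red), "fovy" (degrees; the focal length in pixels is half the picture's height over the tangent of half this angle, whatever the lens; pixels are square), "cx", "cy" (the principal point, pixels), "k1" (the pictures are not rectified: a ray, as slopes to the right and down, at radius r is drawn at 1 + k1 r^2 times it, then the intrinsics apply), "rvec" (rotation vector, rad) and "tvec" (3), from world to camera coordinates, as OpenCV has them. Camera axes: x right, y down, z forward; pixel columns grow to the right and rows downward; lengths in m; the calibration is good to about 2 mm. A picture is of the moment at which its call begins. There is no depth.
- r.close_job(): hands the job in; it is judged then, once.
The state is a dict: "time": time; "joints": joint angles; "qd": joint speeds; "tau": joint torques, N m; "eef_pos": TCP position; "tcp_rot": TCP orientation; "contact_force": force on the tool from outside, world axes, zero at the start; "wrist_torque": the same for the moment, N m; "grip_width": finger opening in m; "grasp_force": force on a finger pad.
Only numpy, scipy, OpenCV 4.12 (cv2) and the standard library are available. Lean on these libraries where they do the work, as an engineer would, in place of code of your own. Each camera call takes 0.05 s, during which the arm holds its last target. There are 200 camera calls.

## Working session

There is one attempt and no reset: what is moved stays moved. The work goes in short steps, Python scripts to look and compute and a tool call to move; the robot and the scene stay as the last step left them, time stands still between calls to the robot, and variables do not carry over. Pictures are saved under pics/ and viewed, at most 14 in all, crops included, and the job is handed in when it is done.

Besides the shell and the picture viewer there is one more tool, called after "Emit:" by a JSON object that holds its "op" and its "data", one argument or row to a line. move_arm: Moves the arm, as the interface text tells. Its arguments: {"type":"object","properties":{"deltas":{"type":"array","items":{"type":"object","properties":{"x":{"type":"number"},"y":{"type":"number"},"z":{"type":"number"},"rx":{"type":"number"},"ry":{"type":"number"},"rz":{"type":"number"},"gripper":{"type":"number"}}}},"grip_force":{"type":"number"}},"required":["deltas"]}

```bash
ls; mkdir -p pics
python3 - <<'E'
from station import r
import cv2,pickle
d={}
for n in("top","side","wrist"):
    c=r.read_camera(n); d[n]=c; cv2.imwrite(f"pics/{n}0.png",c["pixels"]); print(n,{k:v for k,v in c.items() if k!="pixels"})
pickle.dump(d,open("c0.pkl","wb"))
print(r.read_state())
E
```

```text
pics
top {'fovy': 44.59752910306972, 'cx': 320.82797160474325, 'cy': 200.12936646882395, 'k1': -0.10363873924518797, 'rvec': array([ 1.98777668, -2.22837757,  0.2315613 ]), 'tvec': array([0.04605552, 0.5551358 , 1.08977237])}
side {'fovy': 51.65728621474567, 'cx': 319.94366466608517, 'cy': 201.94318256834956, 'k1': -0.07325261646961524, 'rvec': array([ 2.13736044, -0.71322392,  0.33661089]), 'tvec': array([-0.4474528 ,  0.23818017,  0.57155261])}
wrist {'fovy': 63.46193687796882, 'cx': 321.0911337103574, 'cy': 201.59083466806578, 'k1': 0.0067354810792860575, 'rvec': array([-2.37519401, -1.69787176, -0.22319798]), 'tvec': array([-0.6000059 , -0.03399598,  0.37616722])}
{'time': 0.15, 'joints': array([ 1.02431266e+00,  1.04584836e-01,  9.66863512e-02,  1.56387500e+00,
       -1.41800467e-05,  1.35308255e+00]), 'qd': array([-3.02794738e-03, -2.96320632e-03,  2.52564020e-03, -4.44813306e-04,
        1.24546662e-05, -8.20038594e-04]), 'tau': array([ 2.69879514e-03, -5.57360673e+01,  5.04003525e+01,  1.26949477e-02,
       -3.12500160e-04,  5.00917554e-05]), 'eef_pos': array([0.19359395, 0.56763805, 0.20290882]), 'tcp_rot': array([-5.14050266e-01, -3.09889467e+00,  1.43236949e-03]), 'contact_force': array([-0.45616957,  0.42716538,  0.34009264]), 'wrist_torque': array([-0.05245168,  0.07671157,  0.03216453]), 'grasp_force': 0.0, 'grip_width': 0.08544732566672407}
```

View pics/top0.png

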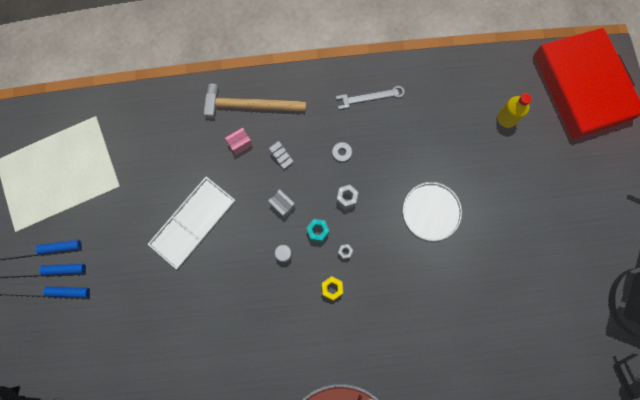

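View pics/side0.png

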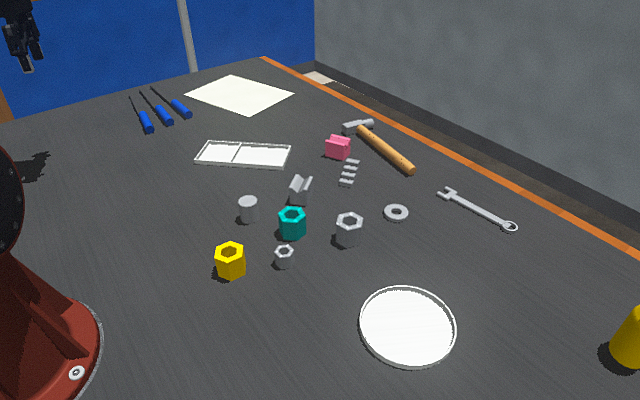

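The top view shows the tray around (192,222), V-block (281,204), large nut (347,196), washer (342,152), small nut (345,252), stub (283,254), step block (281,155) and dish (432,211). The decoys are the turquoise nut (318,230), the yellow nut (332,289) and the pink block (238,141). The side view agrees. Next I'll enlarge crops for precise pixels.

```bash
cat > h.py <<'E'
import numpy as np,cv2,pickle
def K(c):
    f=200/np.tan(np.radians(c["fovy"])/2); return np.array([[f,0,c["cx"]],[0,f,c["cy"]],[0,0,1]]),np.array([c["k1"],0,0,0,0.])
def proj(c,P):
    k,d=K(c); return cv2.projectPoints(np.array(P,float).reshape(-1,1,3),c["rvec"],c["tvec"],k,d)[0].reshape(-1,2)
def ray(c,uv):
    k,d=K(c); p=cv2.undistortPointsIter(np.array(uv,float).reshape(-1,1,2),k,d,None,None,(3,50,1e-10)).reshape(-1,2)
    R=cv2.Rodrigues(c["rvec"])[0]; return -R.T@c["tvec"],np.c_[p,np.ones(len(p))]@R
def onz(c,uv,z):
    o,d=ray(c,uv); return o+d*((z-o[2])/d[:,2])[:,None]
def tri(c1,a,c2,b):
    o1,d1=ray(c1,a);o2,d2=ray(c2,b);out=[]
    for x,y in zip(d1,d2):
        s,t=np.linalg.lstsq(np.c_[x,-y],o2-o1,rcond=None)[0]; p,q=o1+s*x,o2+t*y; out.append(np.r_[(p+q)/2,np.linalg.norm(p-q)])
    return np.array(out)
def crop(c,x,y,w,h,s,name):
    im=cv2.resize(c["pixels"][y:y+h,x:x+w],None,fx=s,fy=s,interpolation=cv2.INTER_CUBIC)
    for u in range(-(-x//10)*10,x+w,10):
        cv2.line(im,((u-x)*s,0),((u-x)*s,4 if u%50 else 12),(0,255,255),1)
        if u%20==0: cv2.putText(im,str(u),((u-x)*s-10,22),0,.35,(0,255,255),1)
    for v in range(-(-y//10)*10,y+h,10):
        cv2.line(im,(0,(v-y)*s),(4 if v%50 else 12,(v-y)*s),(0,255,255),1)
        if v%20==0: cv2.putText(im,str(v),(6,(v-y)*s+4),0,.35,(0,255,255),1)
    cv2.imwrite(name,im)
E
python3 - <<'E'
from h import *
d=pickle.load(open("c0.pkl","rb"))
crop(d["top"],265,135,105,135,4,"pics/tc.png")
crop(d["side"],230,140,190,140,4,"pics/sc.png")
print(onz(d["top"],[[281,204],[347,196],[342,152],[345,252],[283,254],[281,155],[432,211],[192,222],[318,230],[332,289]],0).round(3))
print(proj(d["top"],[[0,0,0],[.194,.568,.2]]))
E
```

```text
[[ 0.571  0.081  0.   ]
 [ 0.573 -0.084  0.   ]
 [ 0.688 -0.086  0.   ]
 [ 0.435 -0.062  0.   ]
 [ 0.447  0.088  0.   ]
 [ 0.698  0.069  0.   ]
 [ 0.511 -0.289  0.   ]
 [ 0.551  0.305  0.   ]
 [ 0.496 -0.003  0.   ]
 [ 0.35  -0.02   0.   ]]
[[340.88002468 441.82922491]
 [ 50.72154681 393.6828056 ]]
```

View pics/tc.png

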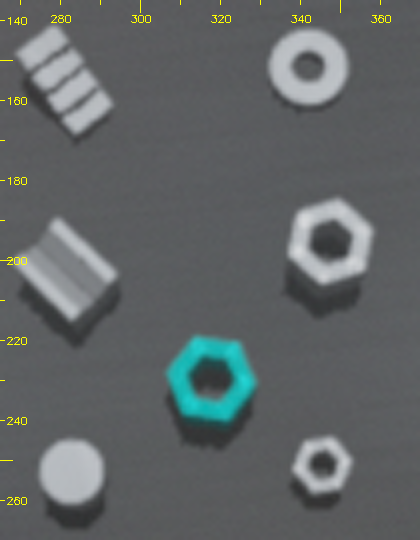

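View pics/sc.png

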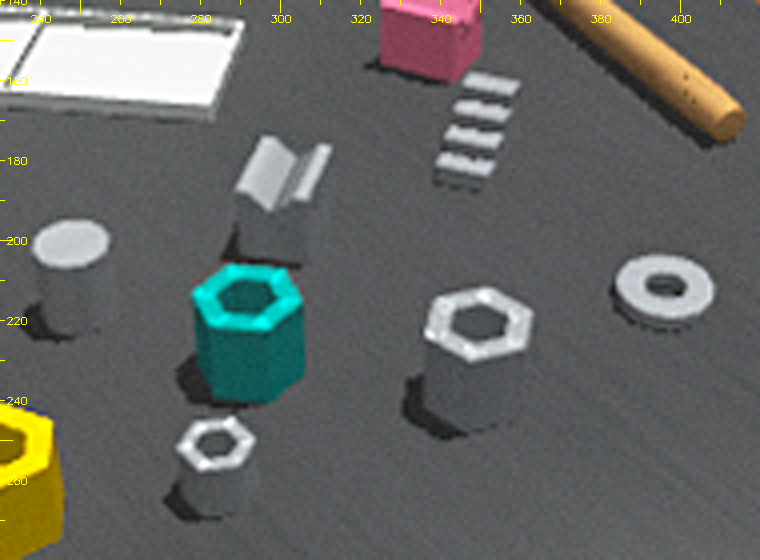

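View pics/wrist0.png

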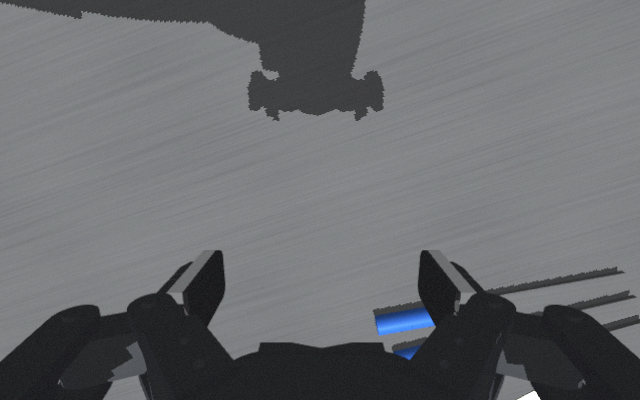

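The top crop gives pixel positions. V-block top corners are (279.8,189.3), (294.5,203.8), (283,215.3) and (268.5,200.5). Large nut centre is (347.7,195.4), small nut (345.5,251.4) and washer (342.3,151.8). In the side crop, V-block top is at (301,182.5), large nut (349.8,220.5), small nut (284.3,250.8) and washer (396.3,211.8). The wrist view shows only bench.

Run:
```python
from h import *
d=pickle.load(open("c0.pkl","rb")); T,S=d["top"],d["side"]
t=lambda L:np.array(L,float)/4+[265,135]
s=lambda L:np.array(L,float)/4+[230,140]
O={"vb":([[59,217],[118,275],[72,321],[14,262]],[[268,136],[330,146],[301,208],[237,189]],0.042),
"nl":([[336,198],[373,235],[364,273],[326,285],[288,249],[297,210]],[[484,287],[533,305],[524,346],[472,361],[426,336],[437,296]],.045),
"ns":([[328,436],[352,463],[343,491],[311,495],[292,468],[303,440]],[[230,417],[255,436],[246,460],[207,470],[177,449],[188,423]],.03),
"wa":([[309,67]],[[665,287]],.01)}
for k,(a,b,z) in O.items():
    a,b=t(a),s(b); print(k,tri(T,[a.mean(0)],S,[b.mean(0)]).round(4))
    for c,p in((T,a),(S,b)):
        P=onz(c,p,z); m=P.mean(0); n=len(P)
        out=[m.round(4)]
        if n==4: e=np.array([P[1]-P[0],P[2]-P[3]] if c is T else [P[3]-P[0],P[2]-P[1]]); out+=[np.degrees(np.arctan2(e[:,1],e[:,0])).round(1),np.linalg.norm(np.diff(P,axis=0),axis=1).round(4)]
        if n==6:
            v=P-m; an=np.arctan2(v[:,1],v[:,0]); out+=["corner deg mod60",(np.degrees(np.angle(np.exp(6j*an).mean())/6)).round(1),np.linalg.norm(v[:,:2],axis=1).mean().round(4)]
        print(*out)
def blob(c,x,y,th):
    g=c["pixels"].min(2); l,m=cv2.threshold(g,th,255,0); n,lab=cv2.connectedComponents(m); mm=(lab==lab[y,x]).astype(np.uint8)
    return max(cv2.findContours(mm,0,1)[0],key=cv2.contourArea)
for c,x,y in((T,432,200),(S,405,330)):
    q=blob(c,x,y,150); P=onz(c,q[:,0],.012)[:,:2]; print("dish",cv2.minEnclosingCircle(P.astype(np.float32)))
for c,x,y in((T,210,210),(S,265,155)):
    q=blob(c,x,y,150); P=onz(c,q[:,0],.012)[:,:2]; print("tray",cv2.minAreaRect(P.astype(np.float32)),cv2.minAreaRect(q),cv2.boxPoints(cv2.minAreaRect(P.astype(np.float32))).round(3).tolist())
crop(T,140,170,105,105,5,"pics/tray.png")
```

```text
vb [[0.5667 0.0769 0.0385 0.0009]]
[0.5664 0.0766 0.042 ] [-141.3 -141.9] [0.0507 0.0389 0.0505]
[0.564  0.0734 0.042 ] [-142.6 -140.7] [0.0346 0.0565 0.0371]
nl [[ 5.644e-01 -8.290e-02  4.390e-02  4.000e-04]]
[ 0.5641 -0.0827  0.045 ] corner deg mod60 -20.5 0.0268
[ 0.564  -0.0837  0.045 ] corner deg mod60 -16.5 0.0265
ns [[ 0.4339 -0.062   0.028   0.0012]]
[ 0.4332 -0.0616  0.03  ] corner deg mod60 -28.0 0.0184
[ 0.4336 -0.0638  0.03  ] corner deg mod60 -20.4 0.0171
wa [[ 6.861e-01 -8.610e-02  6.400e-03  2.000e-04]]
[ 0.685  -0.0859  0.01  ]
[ 0.6825 -0.0891  0.01  ]
dish ((0.5098872184753418, -0.28625649213790894), 0.0735967755317688)
dish ((0.5076853036880493, -0.288382887840271), 0.07348581403493881)
tray ((0.5499086976051331, 0.30520492792129517), (0.09812579303979874, 0.22072698175907135), 45.00647735595703) ((190.722412109375, 221.91897583007812), (38.46292495727539, 91.13658142089844), 40.23636245727539) [[0.43700000643730164, 0.3490000069141388], [0.5929999947547913, 0.19200000166893005], [0.6629999876022339, 0.2619999945163727], [0.5070000290870667, 0.4180000126361847]]
tray ((0.5473525524139404, 0.3032470643520355), (0.10120689123868942, 0.22195282578468323), 44.95272445678711) ((242.025390625, 152.14466857910156), (94.97232055664062, 22.229080200195312), 4.085616588592529) [[0.43299999833106995, 0.34599998593330383], [0.5899999737739563, 0.1889999955892563], [0.6620000004768372, 0.25999999046325684], [0.5049999952316284, 0.4180000126361847]]
```

View pics/tray.png

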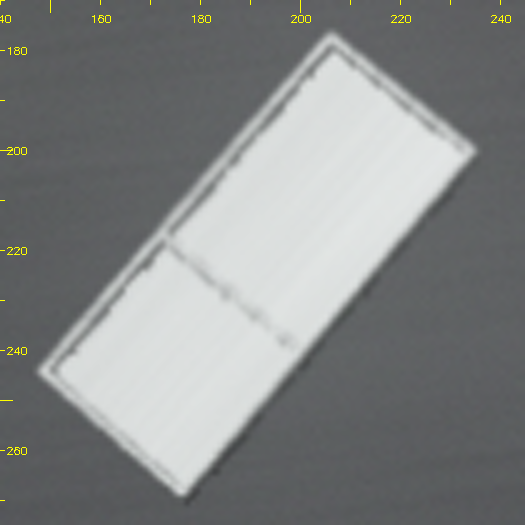

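The tray crop shows corners at (206,176), (235,200), (177,269) and (148,244). The divider runs from (173,219) to (198,240), so the short bay is at lower left, giving tray x = 135° and centre (0.549,0.304). The large nut's flats are square to about 71.5°, close to the present finger line, so I'll move above it first.

Emit:
{"op": "move_arm", "data": {
  "deltas": [
    {"x": 20, "y": -36, "gripper": 85},
    {"x": 20, "y": -36, "gripper": 85},
    {"x": 20, "y": -36, "gripper": 85},
    {"x": 20, "y": -36, "gripper": 85},
    {"x": 20, "y": -36, "gripper": 85},
    {"x": 20, "y": -36, "gripper": 85},
    {"x": 20, "y": -36, "gripper": 85},
    {"x": 20, "y": -36, "gripper": 85}
  ],
  "grip_force": 50
}}

```text
invalid input
```

Emit:
{"op": "move_arm", "data": {
  "deltas": [
    {"x": 20, "y": -36, "gripper": 85},
    {"x": 20, "y": -36, "gripper": 85},
    {"x": 20, "y": -36, "gripper": 85},
    {"x": 20, "y": -36, "gripper": 85},
    {"x": 20, "y": -36, "gripper": 85},
    {"x": 20, "y": -36, "gripper": 85},
    {"x": 20, "y": -36, "gripper": 85},
    {"x": 10, "y": -20, "gripper": 85}
  ]
}}

```text
invalid input
```

```bash
cat > look.py <<'E'
import sys
from station import r
from h import *
n=sys.argv[1]; c=r.read_camera("wrist"); pickle.dump(c,open(f"w{n}.pkl","wb")); cv2.imwrite(f"pics/w{n}.png",c["pixels"])
s=r.read_state(); R=cv2.Rodrigues(s["tcp_rot"])[0]
print(round(s["time"],2),s["eef_pos"].round(4),"yaw y",np.degrees(np.arctan2(R[1,1],R[0,1])).round(1),"tilt",R[:,2].round(3),s["contact_force"].round(1),s["grip_width"].round(4),s["grasp_force"])
E
python3 look.py 1
```

```text
Traceback (most recent call last):
  File "look.py", line 6, in <module>
    print(round(s["time"],2),s["eef_pos"].round(4),"yaw y",np.degrees(np.arctan2(R[1,1],R[0,1])).round(1),"tilt",R[:,2].round(3),s["contact_force"].round(1),s["grip_width"].round(4),s["grasp_force"])
                                                                                                                                                             ^^^^^^^^^^^^^^^^^^^^^
AttributeError: 'float' object has no attribute 'round'
```

View pics/w1.png

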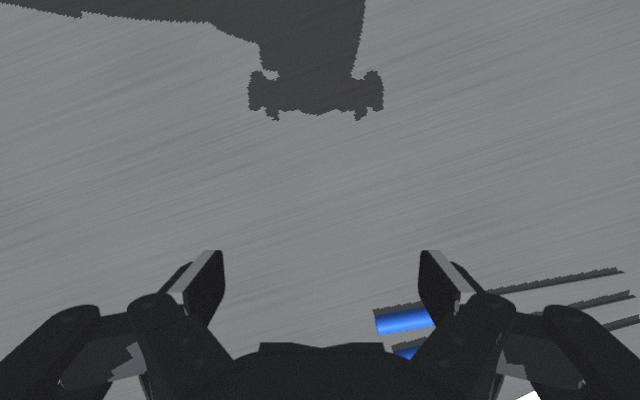

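The arm did not move (same wrist view). The rows probably need every key, so I'll send full rows.

```bash
sed -i 's/s\["grip_width"\].round(4)/round(float(s["grip_width"]),4)/' look.py
```

Emit:
{"op": "move_arm", "data": {
  "deltas": [
    {"x": 20, "y": -36, "z": 0, "rx": 0, "ry": 0, "rz": 0, "gripper": 85},
    {"x": 20, "y": -36, "z": 0, "rx": 0, "ry": 0, "rz": 0, "gripper": 85},
    {"x": 20, "y": -36, "z": 0, "rx": 0, "ry": 0, "rz": 0, "gripper": 85},
    {"x": 20, "y": -36, "z": 0, "rx": 0, "ry": 0, "rz": 0, "gripper": 85},
    {"x": 20, "y": -36, "z": 0, "rx": 0, "ry": 0, "rz": 0, "gripper": 85},
    {"x": 20, "y": -36, "z": 0, "rx": 0, "ry": 0, "rz": 0, "gripper": 85},
    {"x": 20, "y": -36, "z": 0, "rx": 0, "ry": 0, "rz": 0, "gripper": 85},
    {"x": 20, "y": -36, "z": 0, "rx": 0, "ry": 0, "rz": 0, "gripper": 85}
  ],
  "grip_force": 50
}}

```text
time: 1.0
eef_pos: [0.3542, 0.2784, 0.2035]
tcp_rot: [0.514, 3.099, 0.0]
contact_force: [0.8, 1.1, 1.1]
grip_width: 0.0725
grasp_force: 0.0
```

Emit:
{"op": "move_arm", "data": {
  "deltas": [
    {"x": 20, "y": -36, "z": 0, "rx": 0, "ry": 0, "rz": 0, "gripper": 85},
    {"x": 20, "y": -36, "z": 0, "rx": 0, "ry": 0, "rz": 0, "gripper": 85},
    {"x": 20, "y": -36, "z": 0, "rx": 0, "ry": 0, "rz": 0, "gripper": 85},
    {"x": 20, "y": -36, "z": 0, "rx": 0, "ry": 0, "rz": 0, "gripper": 85},
    {"x": 20, "y": -36, "z": 0, "rx": 0, "ry": 0, "rz": 0, "gripper": 85},
    {"x": 20, "y": -36, "z": 0, "rx": 0, "ry": 0, "rz": 0, "gripper": 85},
    {"x": 20, "y": -36, "z": 0, "rx": 0, "ry": 0, "rz": 0, "gripper": 85},
    {"x": 10, "y": -16, "z": 0, "rx": 0, "ry": 0, "rz": 0, "gripper": 85}
  ]
}}

```text
time: 1.8
eef_pos: [0.5047, 0.0091, 0.2031]
tcp_rot: [-0.518, -3.098, 0.001]
contact_force: [-0.6, -0.6, -0.4]
grip_width: 0.0725
grasp_force: 0.0
```

```bash
python3 look.py 1
python3 - <<'E'
from h import *
c=pickle.load(open("w1.pkl","rb")); print(ray(c,[[320,200]])); print(proj(c,[[.564,-.083,.045],[.567,.077,.042],[.434,-.062,.03],[.686,-.086,.01]]).round(0))
E
```

```text
1.85 [0.5054 0.0082 0.2029] yaw y 71.0 tilt [-0.    -0.001 -1.   ] [-0.6 -2.3 -0.9] 0.0727 0.0
(array([0.44418966, 0.03037578, 0.37206348]), array([[ 0.23968696, -0.08600115, -0.96705198]]))
[[259. 257.]
 [400. 213.]
 [234. 135.]
 [297. 328.]]
```

View pics/w1.png

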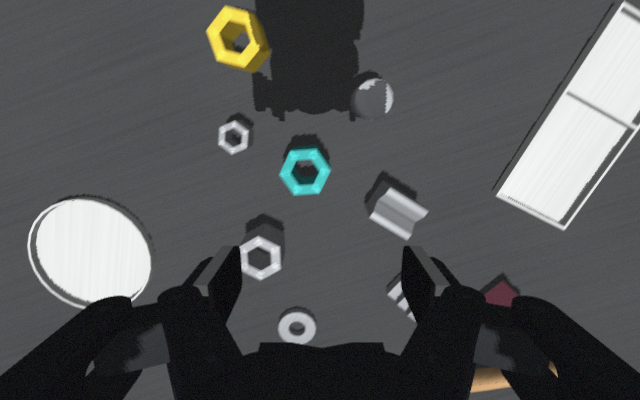

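The wrist view shows the large nut at (261,258), V-block (399,211), small nut (233,137) and washer (297,327). All are within 2 px of the predictions, so I'll go down on the large nut.

Emit:
{"op": "move_arm", "data": {
  "deltas": [
    {"x": 20, "y": -30, "z": 0, "rx": 0, "ry": 0, "rz": 0, "gripper": 85},
    {"x": 20, "y": -30, "z": 0, "rx": 0, "ry": 0, "rz": 0.01, "gripper": 85},
    {"x": 20, "y": -31, "z": 0, "rx": 0, "ry": 0, "rz": 0, "gripper": 85},
    {"x": 0, "y": 0, "z": -20, "rx": 0, "ry": 0, "rz": 0, "gripper": 85},
    {"x": 0, "y": 0, "z": -30, "rx": 0, "ry": 0, "rz": 0, "gripper": 85},
    {"x": 0, "y": 0, "z": -30, "rx": 0, "ry": 0, "rz": 0, "gripper": 85},
    {"x": 0, "y": 0, "z": -30, "rx": 0, "ry": 0, "rz": 0, "gripper": 85},
    {"x": 0, "y": 0, "z": -20, "rx": 0, "ry": 0, "rz": 0, "gripper": 85}
  ]
}}

```text
time: 2.65
eef_pos: [0.5626, -0.0777, 0.0712]
tcp_rot: [-0.497, -3.099, -0.001]
contact_force: [0.1, -0.2, 0.6]
grip_width: 0.0728
grasp_force: 0.0
```

Emit:
{"op": "move_arm", "data": {
  "deltas": [
    {"x": 0, "y": 0, "z": -20, "rx": 0, "ry": 0, "rz": 0, "gripper": 85},
    {"x": 0, "y": 0, "z": -20, "rx": 0, "ry": 0, "rz": 0, "gripper": 85},
    {"x": 0, "y": 0, "z": -19, "rx": 0, "ry": 0, "rz": 0, "gripper": 85},
    {"x": 0, "y": 0, "z": 0, "rx": 0, "ry": 0, "rz": 0, "gripper": 70},
    {"x": 0, "y": 0, "z": 0, "rx": 0, "ry": 0, "rz": 0, "gripper": 40},
    {"x": 0, "y": 0, "z": 0, "rx": 0, "ry": 0, "rz": 0, "gripper": 40},
    {"x": 0, "y": 0, "z": 0, "rx": 0, "ry": 0, "rz": 0, "gripper": 40},
    {"x": 0, "y": 0, "z": 0, "rx": 0, "ry": 0, "rz": 0, "gripper": 40}
  ],
  "grip_force": 50
}}

```text
time: 3.45
eef_pos: [0.565, -0.0795, 0.0164]
tcp_rot: [0.498, 3.099, -0.001]
contact_force: [-0.4, 1.3, 8.2]
grip_width: 0.0342
grasp_force: 3.5
```

Width 34 mm does not fit a 46 mm nut, so I'll look.

```bash
python3 look.py 2
python3 - <<'E'
from station import r
from h import *
s=r.read_camera("side");t=r.read_camera("top");w=pickle.load(open("w2.pkl","rb"))
cs=lambda p,x,y,a,b,k:cv2.resize(p["pixels"][y:y+b,x:x+a],None,fx=k,fy=k)
im=np.vstack([np.hstack([cs(s,300,150,100,100,4),cs(t,300,160,100,100,4)]),cs(w,120,150,400,100,2)])
cv2.imwrite("pics/m2.png",im)
E
```

```text
3.5 [ 0.5649 -0.0794  0.0164] yaw y 71.7 tilt [ 0.003 -0.001 -1.   ] [-1.  -0.2  7.7] 0.0342 3.4777378062972275
```

View pics/m2.png

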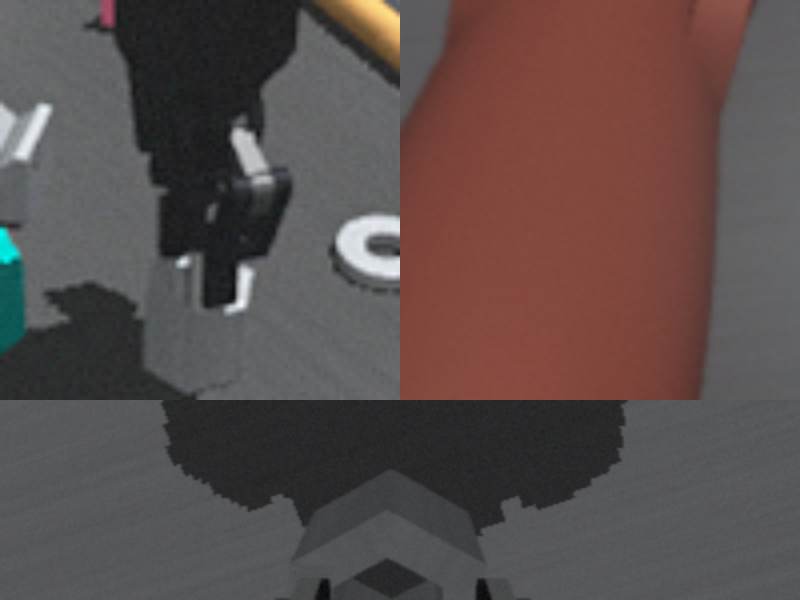

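The side crop shows the finger on the upper nut, but it isn't clear whether it is outside or overlapping. I'll check the full wrist view.

```bash
python3 -c "
from h import *
w=pickle.load(open('w2.pkl','rb'))
im=cv2.resize(w['pixels'][160:400,150:490],None,fx=2,fy=2); im=cv2.convertScaleAbs(im,alpha=2.2,beta=20); cv2.imwrite('pics/w2b.png',im)"
```

```text
(no output)
```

View pics/w2b.png

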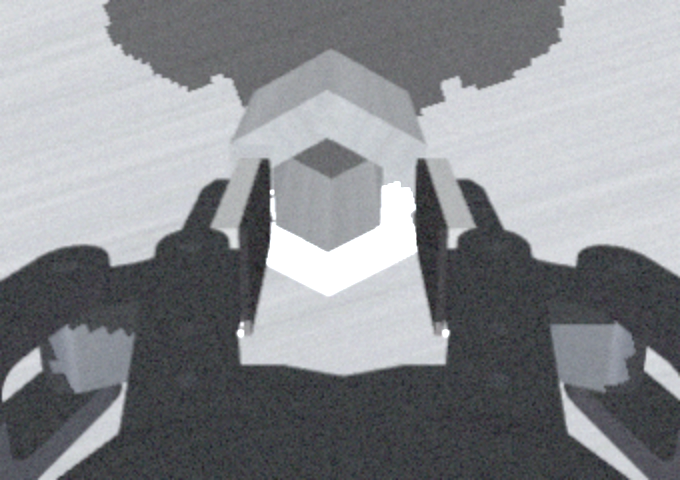

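Run:
```python
from h import *
w=pickle.load(open('w2.pkl','rb'))
def show(n,P): print(n,((proj(w,P)-[150,160])*2).round(0).tolist())
y=np.array([np.cos(np.radians(71.7)),np.sin(np.radians(71.7)),0]);x=np.array([y[1],-y[0],0]);t=np.array([.5649,-.0794,.0164])
for h in(.0171,.023):
  for z in(.003,.03): show(f"tip {h} {z}",[t+a*y*h+b*x*.011+[0,0,z] for a in(1,-1) for b in(-1,1)])
for c in([.565,-.083],[.565,-.0795]):
  for z in(.045,0): show(f"nut {c} {z}",[np.r_[c,z]+.02656*np.array([np.cos(a),np.sin(a),0]) for a in np.radians(-18.5+60*np.arange(6))])
```

```text
tip 0.0171 0.003 [[404.0, 114.0], [402.0, 189.0], [277.0, 114.0], [279.0, 189.0]]
tip 0.0171 0.03 [[415.0, 150.0], [413.0, 237.0], [266.0, 150.0], [269.0, 237.0]]
tip 0.023 0.003 [[426.0, 114.0], [423.0, 189.0], [255.0, 114.0], [258.0, 189.0]]
tip 0.023 0.03 [[441.0, 150.0], [437.0, 237.0], [240.0, 150.0], [244.0, 237.0]]
nut [0.565, -0.083] 0.045 [[326.0, 296.0], [422.0, 247.0], [426.0, 144.0], [326.0, 88.0], [226.0, 143.0], [231.0, 247.0]]
nut [0.565, -0.083] 0 [[330.0, 212.0], [404.0, 173.0], [407.0, 90.0], [329.0, 46.0], [252.0, 90.0], [255.0, 173.0]]
nut [0.565, -0.0795] 0.045 [[340.0, 292.0], [436.0, 243.0], [440.0, 139.0], [341.0, 83.0], [240.0, 139.0], [244.0, 243.0]]
nut [0.565, -0.0795] 0 [[340.0, 209.0], [415.0, 170.0], [418.0, 87.0], [341.0, 43.0], [263.0, 86.0], [266.0, 170.0]]
```

Run:
```python
from h import *
d=pickle.load(open('c0.pkl','rb'))
for n,c,p,uv,h,yaw in(("c0",d["wrist"],[.1936,.5676,.2029],[[222,251],[421,251]],.0427,71.2),("w1",pickle.load(open('w1.pkl','rb')),[.5054,.0082,.2029],[[240,248],[404,248]],.0363,71),("w2",pickle.load(open('w2.pkl','rb')),[.5649,-.0794,.0164],[[285,239],[358.5,239]],.0171,71.7)):
    o,dd=ray(c,uv); a=np.radians(yaw); y=np.array([np.cos(a),np.sin(a),0]); x=np.array([-y[1],y[0],0])
    for q in dd:
        s=((np.sign(q@y)*h)-(o-p)@y)/(q@y); P=o+s*q-p; print(n,"tool-x",(P@x).round(4),"y",(P@y).round(4),"z above TCP",P[2].round(4))
```

```text
c0 tool-x 0.0069 y -0.0427 z above TCP 0.0384
c0 tool-x 0.0084 y 0.0427 z above TCP 0.0421
w1 tool-x 0.0058 y -0.0363 z above TCP 0.0308
w1 tool-x 0.0103 y 0.0363 z above TCP 0.0414
w2 tool-x 0.0059 y -0.0171 z above TCP 0.0222
w2 tool-x 0.0105 y 0.0171 z above TCP 0.0337
```

Run:
```python
from h import *
S=pickle.load(open('c0.pkl','rb'))["side"]
y=np.array([np.cos(np.radians(71.7)),np.sin(np.radians(71.7)),0]);t=np.array([.5649,-.0794,0])
for h in(.0171,.025):
  for z in(.0195,.046): print(h,z,proj(S,[t-y*h+[0,0,z],t+y*h+[0,0,z]]).round(1).tolist())
```

```text
0.0171 0.0195 [[351.6, 235.2], [345.0, 223.7]]
0.0171 0.046 [[352.2, 224.3], [345.4, 212.9]]
0.025 0.0195 [[353.3, 237.9], [343.5, 221.1]]
0.025 0.046 [[353.9, 227.0], [343.8, 210.4]]
```

Emit:
{"op": "move_arm", "data": {
  "deltas": [
    {"x": 0, "y": 0, "z": 10, "rx": 0, "ry": 0, "rz": 0, "gripper": 40},
    {"x": 0, "y": 0, "z": 20, "rx": 0, "ry": 0, "rz": 0, "gripper": 85},
    {"x": 0, "y": 0, "z": 20, "rx": 0, "ry": 0, "rz": 0, "gripper": 85},
    {"x": 0, "y": 0, "z": 0, "rx": 0, "ry": 0, "rz": 0, "gripper": 85},
    {"x": 0, "y": 0, "z": 0, "rx": 0, "ry": 0, "rz": 0, "gripper": 85},
    {"x": 0, "y": 0, "z": 0, "rx": 0, "ry": 0, "rz": 0, "gripper": 85},
    {"x": 0, "y": 0, "z": 0, "rx": 0, "ry": 0, "rz": 0, "gripper": 85},
    {"x": 0, "y": 0, "z": 0, "rx": 0, "ry": 0, "rz": 0, "gripper": 85}
  ]
}}

```text
time: 4.4
eef_pos: [0.5632, -0.0789, 0.0637]
tcp_rot: [-0.498, -3.101, -0.001]
contact_force: [1.1, 0.6, 0.1]
grip_width: 0.0727
grasp_force: 0.0
```

```bash
python3 look.py 3
python3 - <<'E'
from station import r
from h import *
s=r.read_camera("side");pickle.dump(s,open("s3.pkl","wb"))
w=pickle.load(open("w3.pkl","rb"))
crop(s,300,140,100,120,4,"pics/a.png");crop(w,150,160,340,240,1,"pics/b.png")
a=cv2.imread("pics/a.png");b=cv2.convertScaleAbs(cv2.resize(cv2.imread("pics/b.png")[:200],None,fx=1.1,fy=1.1),alpha=2,beta=20)
im=np.zeros((480,400+374,3),np.uint8);im[:,:400]=a;im[:b.shape[0],400:400+b.shape[1]]=b;cv2.imwrite("pics/m3.png",im)
E
```

```text
4.45 [ 0.5633 -0.0789  0.0639] yaw y 71.7 tilt [-0.001  0.    -1.   ] [ 0.8 -0.   0.4] 0.0724 0.0
```

View pics/m3.png

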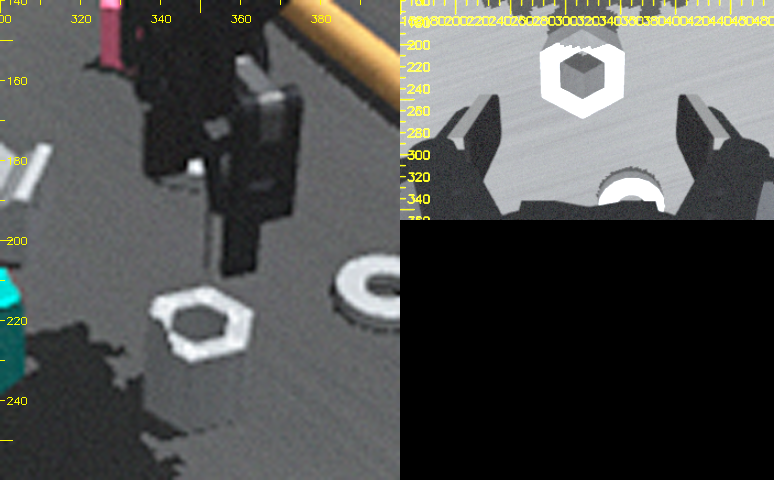

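The wrist and side views show the nut untouched (side centre ≈(350,219)). The fingertip at side (356,208) puts the real tips about 27 mm (shut) to 36 mm (at 72 mm open) above the reported TCP. So I have to command that much lower, and I'll test it gently on the nut.

Emit:
{"op": "move_arm", "data": {
  "deltas": [
    {"x": 2, "y": -3.5, "z": 0, "rx": 0, "ry": 0, "rz": 0, "gripper": 85},
    {"x": 0, "y": 0, "z": -15, "rx": 0, "ry": 0, "rz": 0, "gripper": 85},
    {"x": 0, "y": 0, "z": -20, "rx": 0, "ry": 0, "rz": 0, "gripper": 85},
    {"x": 0, "y": 0, "z": -15, "rx": 0, "ry": 0, "rz": 0, "gripper": 85},
    {"x": 0, "y": 0, "z": -10, "rx": 0, "ry": 0, "rz": 0, "gripper": 85},
    {"x": 0, "y": 0, "z": -10, "rx": 0, "ry": 0, "rz": 0, "gripper": 85},
    {"x": 0, "y": 0, "z": -10, "rx": 0, "ry": 0, "rz": 0, "gripper": 85},
    {"x": 0, "y": 0, "z": 0, "rx": 0, "ry": 0, "rz": 0, "gripper": 85}
  ]
}}

```text
time: 5.3
eef_pos: [0.5649, -0.0823, -0.0169]
tcp_rot: [-0.498, -3.1, -0.001]
contact_force: [0.4, -0.4, -0.2]
grip_width: 0.0725
grasp_force: 0.0
```

Emit:
{"op": "move_arm", "data": {
  "deltas": [
    {"x": 0, "y": 0, "z": 0, "rx": 0, "ry": 0, "rz": 0, "gripper": 65},
    {"x": 0, "y": 0, "z": 0, "rx": 0, "ry": 0, "rz": 0, "gripper": 35},
    {"x": 0, "y": 0, "z": 0, "rx": 0, "ry": 0, "rz": 0, "gripper": 35},
    {"x": 0, "y": 0, "z": 0, "rx": 0, "ry": 0, "rz": 0, "gripper": 35},
    {"x": 0, "y": 0, "z": 0, "rx": 0, "ry": 0, "rz": 0, "gripper": 35},
    {"x": 0, "y": 0, "z": 0, "rx": 0, "ry": 0, "rz": 0, "gripper": 35},
    {"x": 0, "y": 0, "z": 0, "rx": 0, "ry": 0, "rz": 0, "gripper": 35},
    {"x": 0, "y": 0, "z": 0, "rx": 0, "ry": 0, "rz": 0, "gripper": 35}
  ],
  "grip_force": 60
}}

```text
time: 6.1
eef_pos: [0.5665, -0.0829, -0.0145]
tcp_rot: [0.498, 3.1, -0.0]
contact_force: [-1.7, -0.4, 5.2]
grip_width: 0.0451
grasp_force: 62.9
```

Gripped (45 mm, 63 N). Now I'll lift and carry to the short bay at (0.504,0.350).

Emit:
{"op": "move_arm", "data": {
  "deltas": [
    {"x": 0, "y": 0, "z": 5, "rx": 0, "ry": 0, "rz": 0, "gripper": 35},
    {"x": 0, "y": 0, "z": 15, "rx": 0, "ry": 0, "rz": 0, "gripper": 35},
    {"x": 0, "y": 0, "z": 25, "rx": 0, "ry": 0, "rz": 0, "gripper": 35},
    {"x": 0, "y": 0, "z": 25, "rx": 0, "ry": 0, "rz": 0, "gripper": 35},
    {"x": 0, "y": 15, "z": 20, "rx": 0, "ry": 0, "rz": 0, "gripper": 35},
    {"x": -3, "y": 30, "z": 0, "rx": 0, "ry": 0, "rz": 0, "gripper": 35},
    {"x": -5, "y": 35, "z": 0, "rx": 0, "ry": 0, "rz": 0, "gripper": 35},
    {"x": -5, "y": 35, "z": 0, "rx": 0, "ry": 0, "rz": 0, "gripper": 35}
  ]
}}

```text
time: 6.9
eef_pos: [0.5525, 0.0334, 0.0755]
tcp_rot: [0.5, 3.101, 0.0]
contact_force: [-0.3, -0.3, -3.5]
grip_width: 0.045
grasp_force: 62.3
```

Emit:
{"op": "move_arm", "data": {
  "deltas": [
    {"x": -5, "y": 40, "z": 0, "rx": 0, "ry": 0, "rz": 0, "gripper": 35},
    {"x": -6, "y": 40, "z": 0, "rx": 0, "ry": 0, "rz": 0, "gripper": 35},
    {"x": -7, "y": 40, "z": 0, "rx": 0, "ry": 0, "rz": 0, "gripper": 35},
    {"x": -7, "y": 40, "z": 0, "rx": 0, "ry": 0, "rz": 0, "gripper": 35},
    {"x": -7, "y": 40, "z": 0, "rx": 0, "ry": 0, "rz": 0, "gripper": 35},
    {"x": -7, "y": 40, "z": 0, "rx": 0, "ry": 0, "rz": 0, "gripper": 35},
    {"x": -7, "y": 35, "z": 0, "rx": 0, "ry": 0, "rz": 0, "gripper": 35},
    {"x": -5, "y": 20, "z": 0, "rx": 0, "ry": 0, "rz": 0, "gripper": 35}
  ]
}}

```text
time: 7.7
eef_pos: [0.5006, 0.3299, 0.0753]
tcp_rot: [-0.496, -3.102, -0.001]
contact_force: [0.7, -0.0, -2.7]
grip_width: 0.0448
grasp_force: 62.2
```

```bash
python3 look.py 4
python3 - <<'E'
from h import *
w=pickle.load(open("w4.pkl","rb"))
t=np.array([.549,.3045]);x=np.array([-1,1])/2**.5;y=np.array([-1,-1])/2**.5
f=lambda a,b,z:np.r_[t+a*x+b*y,z]
print(proj(w,[f(.1095,.048,.012),f(.1095,-.048,.012),f(-.1095,-.048,.012),f(-.1095,.048,.012),f(.02,.045,.012),f(.02,-.045,.012)]).round(0).tolist())
im=w["pixels"].copy()
for a,b in((1,1),(1,-1),(-1,-1),(-1,1)):
    p=proj(w,[f(a*.1095,b*.048,.012)])[0]
    if abs(p).max()<2000: cv2.drawMarker(im,tuple(int(v) for v in p.round()),(0,0,255),0,15)
for b in(-1,1): cv2.drawMarker(im,tuple(int(v) for v in proj(w,[f(.02,b*.045,.012)])[0].round()),(255,0,0),0,15)
cv2.imwrite("pics/w4m.png",im)
E
```

```text
7.75 [0.4999 0.3317 0.0752] yaw y 71.9 tilt [-0.     0.002 -1.   ] [-3.5  1.1 -3.5] 0.0451 62.36247973742138
[[317.0, 113.0], [435.0, 174.0], [303.0, 393.0], [201.0, 352.0], [267.0, 224.0], [371.0, 273.0]]
```

View pics/w4m.png

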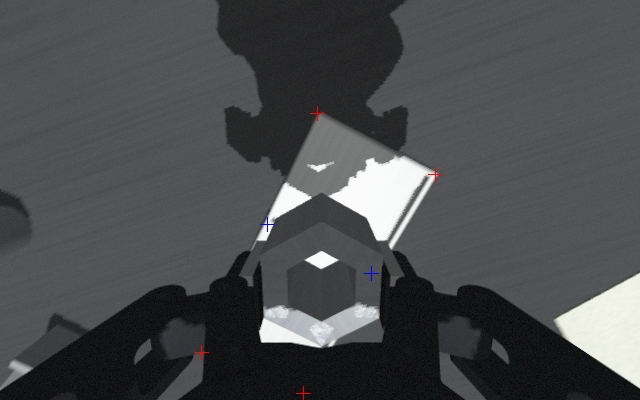

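The projected tray model (red and blue marks) falls on the tray corners, e.g. (317,113) and (435,174), and the nut is held upright. I'll go down into the short bay.

Emit:
{"op": "move_arm", "data": {
  "deltas": [
    {"x": 2, "y": 9, "z": 0, "rx": 0, "ry": 0, "rz": 0, "gripper": 35},
    {"x": 2, "y": 9, "z": -10, "rx": 0, "ry": 0, "rz": 0, "gripper": 35},
    {"x": 0, "y": 0, "z": -20, "rx": 0, "ry": 0, "rz": 0, "gripper": 35},
    {"x": 0, "y": 0, "z": -20, "rx": 0, "ry": 0, "rz": 0, "gripper": 35},
    {"x": 0, "y": 0, "z": -15, "rx": 0, "ry": 0, "rz": 0, "gripper": 35},
    {"x": 0, "y": 0, "z": -10, "rx": 0, "ry": 0, "rz": 0, "gripper": 35},
    {"x": 0, "y": 0, "z": -5, "rx": 0, "ry": 0, "rz": 0, "gripper": 35},
    {"x": 0, "y": 0, "z": 0, "rx": 0, "ry": 0, "rz": 0, "gripper": 35}
  ]
}}

```text
time: 8.55
eef_pos: [0.5056, 0.3451, -0.0059]
tcp_rot: [-0.499, -3.101, 0.001]
contact_force: [-0.3, -0.4, -4.4]
grip_width: 0.0452
grasp_force: 62.6
```

Emit:
{"op": "move_arm", "data": {
  "deltas": [
    {"x": 0, "y": 3, "z": -2, "rx": 0, "ry": 0, "rz": 0, "gripper": 35},
    {"x": 0, "y": 0, "z": -2, "rx": 0, "ry": 0, "rz": 0, "gripper": 35},
    {"x": 0, "y": 0, "z": -1, "rx": 0, "ry": 0, "rz": 0, "gripper": 35},
    {"x": 0, "y": 0, "z": -1, "rx": 0, "ry": 0, "rz": 0, "gripper": 35},
    {"x": 0, "y": 0, "z": -0.5, "rx": 0, "ry": 0, "rz": 0, "gripper": 35},
    {"x": 0, "y": 0, "z": 0, "rx": 0, "ry": 0, "rz": 0, "gripper": 35},
    {"x": 0, "y": 0, "z": 0, "rx": 0, "ry": 0, "rz": 0, "gripper": 35},
    {"x": 0, "y": 0, "z": 0, "rx": 0, "ry": 0, "rz": 0, "gripper": 35}
  ]
}}

```text
time: 9.35
eef_pos: [0.5059, 0.3485, -0.0115]
tcp_rot: [0.498, 3.101, 0.001]
contact_force: [-3.0, -0.4, 4.4]
grip_width: 0.0455
grasp_force: 63.2
```

Touched down (the z force reversed). I'll release and lift away, turning toward the V-block's angle on the way.

Emit:
{"op": "move_arm", "data": {
  "deltas": [
    {"x": 0, "y": 0, "z": 0, "rx": 0, "ry": 0, "rz": 0, "gripper": 60},
    {"x": 0, "y": 0, "z": 0, "rx": 0, "ry": 0, "rz": 0, "gripper": 75},
    {"x": 0, "y": 0, "z": 0, "rx": 0, "ry": 0, "rz": 0, "gripper": 80},
    {"x": 0, "y": 0, "z": 0, "rx": 0, "ry": 0, "rz": 0, "gripper": 80},
    {"x": 0, "y": 0, "z": 10, "rx": 0, "ry": 0, "rz": 0, "gripper": 80},
    {"x": 0, "y": 0, "z": 25, "rx": 0, "ry": 0, "rz": 0, "gripper": 80},
    {"x": 0, "y": 0, "z": 30, "rx": 0, "ry": 0, "rz": 0, "gripper": 80},
    {"x": 0, "y": 0, "z": 30, "rx": 0, "ry": 0, "rz": 0, "gripper": 80}
  ]
}}

```text
time: 10.15
eef_pos: [0.5056, 0.3483, 0.0847]
tcp_rot: [0.499, 3.102, 0.0]
contact_force: [0.3, 0.1, 0.2]
grip_width: 0.0686
grasp_force: 0.0
```

Emit:
{"op": "move_arm", "data": {
  "deltas": [
    {"x": 5, "y": -25, "z": 5, "rx": 0, "ry": 0, "rz": 0.1, "gripper": 80},
    {"x": 8, "y": -35, "z": 0, "rx": 0, "ry": 0, "rz": 0.13, "gripper": 80},
    {"x": 8, "y": -35, "z": 0, "rx": 0, "ry": 0, "rz": 0.13, "gripper": 80},
    {"x": 8, "y": -35, "z": 0, "rx": 0, "ry": 0, "rz": 0.13, "gripper": 80},
    {"x": 8, "y": -35, "z": 0, "rx": 0, "ry": 0, "rz": 0.13, "gripper": 80},
    {"x": 8, "y": -35, "z": 0, "rx": 0, "ry": 0, "rz": 0.13, "gripper": 80},
    {"x": 8, "y": -35, "z": 0, "rx": 0, "ry": 0, "rz": 0.13, "gripper": 80},
    {"x": 8, "y": -35, "z": 0, "rx": 0, "ry": 0, "rz": 0.12, "gripper": 80}
  ]
}}

```text
time: 10.95
eef_pos: [0.5672, 0.0769, 0.0891]
tcp_rot: [-1.057, 2.957, -0.001]
contact_force: [0.2, -0.3, -0.4]
grip_width: 0.0686
grasp_force: 0.0
```

```bash
python3 look.py 5
python3 - <<'E'
from h import *
w=pickle.load(open("w5.pkl","rb"));im=w["pixels"].copy()
for p in proj(w,[[.5662,.0765,.042],[.567,.077,0]]): cv2.drawMarker(im,tuple(int(v) for v in p.round()),(0,0,255),0,15)
cv2.imwrite("pics/w5m.png",im)
E
```

```text
11.0 [0.5685 0.0722 0.089 ] yaw y 129.7 tilt [ 0.002 -0.002 -1.   ] [ 0.1 -5.6  0.3] 0.0686 0.0
```

View pics/w5m.png

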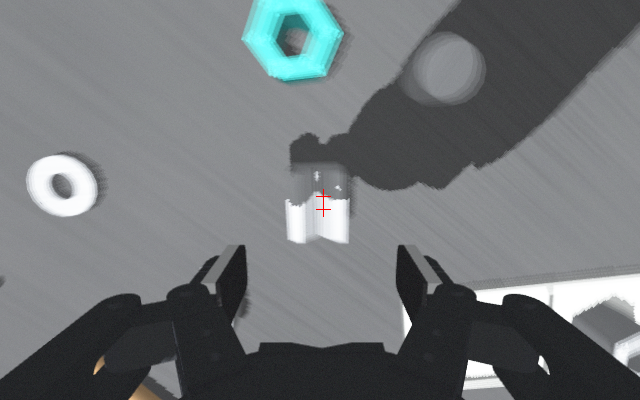

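The view is slightly motion-blurred. The V-block is centred at (318,204) with the groove square to the finger line, matching the estimate. I'll go down.

Emit:
{"op": "move_arm", "data": {
  "deltas": [
    {"x": 0, "y": 0, "z": 0, "rx": 0, "ry": 0, "rz": -0.02, "gripper": 80},
    {"x": 0, "y": 0, "z": 0, "rx": 0, "ry": 0, "rz": 0, "gripper": 80},
    {"x": 0, "y": 0, "z": -10, "rx": 0, "ry": 0, "rz": 0, "gripper": 80},
    {"x": 0, "y": 0, "z": -15, "rx": 0, "ry": 0, "rz": 0, "gripper": 80},
    {"x": 0, "y": 0, "z": -10, "rx": 0, "ry": 0, "rz": 0, "gripper": 80},
    {"x": 0, "y": 0, "z": 0, "rx": 0, "ry": 0, "rz": 0, "gripper": 80},
    {"x": 0, "y": 0, "z": 0, "rx": 0, "ry": 0, "rz": 0, "gripper": 80},
    {"x": 0, "y": 0, "z": 0, "rx": 0, "ry": 0, "rz": 0, "gripper": 80}
  ]
}}

```text
time: 11.8
eef_pos: [0.567, 0.0784, 0.0534]
tcp_rot: [-1.02, 2.971, -0.0]
contact_force: [-0.2, -0.2, -0.3]
grip_width: 0.0684
grasp_force: 0.0
```

```bash
python3 look.py 6
python3 - <<'E'
from h import *
w=pickle.load(open("w6.pkl","rb"));im=w["pixels"].copy()
y=np.array([np.cos(np.radians(128.5)),np.sin(np.radians(128.5))]);x=np.array([y[1],-y[0]])
P=[np.r_[np.array([.567,.077])+a*x*.025+b*y*.019,.042] for a,b in((1,1),(1,-1),(-1,-1),(-1,1),(0,0))]
q=proj(w,P);print(q.round(0).tolist())
for p in q: cv2.drawMarker(im,tuple(int(v) for v in p.round()),(0,0,255),0,9)
cv2.imwrite("pics/w6m.png",im[100:400,150:490])
E
```

```text
11.85 [0.5672 0.0784 0.0536] yaw y 127.9 tilt [ 0.001  0.    -1.   ] [1.2 0.4 0.1] 0.0683 0.0
[[352.0, 265.0], [290.0, 265.0], [287.0, 185.0], [354.0, 184.0], [321.0, 226.0]]
```

View pics/w6m.png

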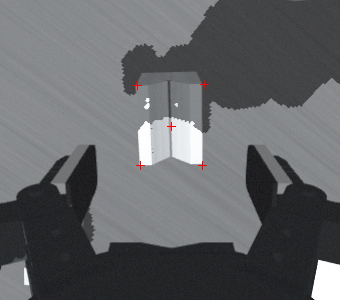

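The model corners fall exactly on the V-block ((290,265), (352,265)). That was my fourteenth picture, so from here I rely on numbers and image code. I'll go down and grip.

Emit:
{"op": "move_arm", "data": {
  "deltas": [
    {"x": 0, "y": -1, "z": -15, "rx": 0, "ry": 0, "rz": 0.01, "gripper": 80},
    {"x": 0, "y": 0, "z": -20, "rx": 0, "ry": 0, "rz": 0, "gripper": 80},
    {"x": 0, "y": 0, "z": -15, "rx": 0, "ry": 0, "rz": 0, "gripper": 80},
    {"x": 0, "y": 0, "z": -10, "rx": 0, "ry": 0, "rz": 0, "gripper": 80},
    {"x": 0, "y": 0, "z": -8, "rx": 0, "ry": 0, "rz": 0, "gripper": 80},
    {"x": 0, "y": 0, "z": 0, "rx": 0, "ry": 0, "rz": 0, "gripper": 80},
    {"x": 0, "y": 0, "z": 0, "rx": 0, "ry": 0, "rz": 0, "gripper": 60},
    {"x": 0, "y": 0, "z": 0, "rx": 0, "ry": 0, "rz": 0, "gripper": 30}
  ]
}}

```text
time: 12.65
eef_pos: [0.5674, 0.0773, -0.0141]
tcp_rot: [-1.034, 2.965, -0.001]
contact_force: [-0.3, 0.3, -0.1]
grip_width: 0.0403
grasp_force: 0.0
```

Emit:
{"op": "move_arm", "data": {
  "deltas": [
    {"x": 0, "y": 0, "z": 0, "rx": 0, "ry": 0, "rz": 0, "gripper": 25},
    {"x": 0, "y": 0, "z": 0, "rx": 0, "ry": 0, "rz": 0, "gripper": 25},
    {"x": 0, "y": 0, "z": 0, "rx": 0, "ry": 0, "rz": 0, "gripper": 25},
    {"x": 0, "y": 0, "z": 0, "rx": 0, "ry": 0, "rz": 0, "gripper": 25},
    {"x": 0, "y": 0, "z": 0, "rx": 0, "ry": 0, "rz": 0, "gripper": 25},
    {"x": 0, "y": 0, "z": 0, "rx": 0, "ry": 0, "rz": 0, "gripper": 25},
    {"x": 0, "y": 0, "z": 0, "rx": 0, "ry": 0, "rz": 0, "gripper": 25},
    {"x": 0, "y": 0, "z": 0, "rx": 0, "ry": 0, "rz": 0, "gripper": 25}
  ]
}}

```text
time: 13.45
eef_pos: [0.5676, 0.0774, -0.0138]
tcp_rot: [-1.034, 2.965, -0.001]
contact_force: [-0.7, 0.6, 5.5]
grip_width: 0.0372
grasp_force: 62.1
```

Emit:
{"op": "move_arm", "data": {
  "deltas": [
    {"x": 0, "y": 0, "z": 5, "rx": 0, "ry": 0, "rz": 0, "gripper": 25},
    {"x": 0, "y": 0, "z": 15, "rx": 0, "ry": 0, "rz": 0, "gripper": 25},
    {"x": 0, "y": 0, "z": 20, "rx": 0, "ry": 0, "rz": 0, "gripper": 25},
    {"x": 0, "y": 10, "z": 20, "rx": 0, "ry": 0, "rz": 0, "gripper": 25},
    {"x": 2, "y": 25, "z": 15, "rx": 0, "ry": 0, "rz": 0, "gripper": 25},
    {"x": 2, "y": 35, "z": 0, "rx": 0, "ry": 0, "rz": 0, "gripper": 25},
    {"x": 3, "y": 35, "z": 0, "rx": 0, "ry": 0, "rz": 0, "gripper": 25},
    {"x": 3, "y": 35, "z": 0, "rx": 0, "ry": 0, "rz": 0, "gripper": 25}
  ]
}}

```text
time: 14.25
eef_pos: [0.5766, 0.2186, 0.0608]
tcp_rot: [-1.034, 2.967, -0.0]
contact_force: [0.6, -0.7, -5.3]
grip_width: 0.0371
grasp_force: 61.1
```

Emit:
{"op": "move_arm", "data": {
  "deltas": [
    {"x": 2, "y": 30, "z": 0, "rx": 0, "ry": 0, "rz": 0, "gripper": 25},
    {"x": 0, "y": 20, "z": 0, "rx": 0, "ry": 0, "rz": 0, "gripper": 25},
    {"x": 0, "y": 6, "z": 0, "rx": 0, "ry": 0, "rz": 0, "gripper": 25},
    {"x": 0, "y": 0, "z": 0, "rx": 0, "ry": 0, "rz": 0, "gripper": 25},
    {"x": 0, "y": 0, "z": 0, "rx": 0, "ry": 0, "rz": 0, "gripper": 25},
    {"x": 0, "y": 0, "z": -15, "rx": 0, "ry": 0, "rz": 0, "gripper": 25},
    {"x": 0, "y": 0, "z": -20, "rx": 0, "ry": 0, "rz": 0, "gripper": 25},
    {"x": 0, "y": 0, "z": -10, "rx": 0, "ry": 0, "rz": 0, "gripper": 25}
  ]
}}

```text
time: 15.05
eef_pos: [0.5774, 0.2721, 0.0122]
tcp_rot: [1.032, -2.964, -0.0]
contact_force: [-0.9, -0.7, -5.9]
grip_width: 0.0371
grasp_force: 61.0
```

Emit:
{"op": "move_arm", "data": {
  "deltas": [
    {"x": 1, "y": 0, "z": -8, "rx": 0, "ry": 0, "rz": 0, "gripper": 25},
    {"x": 1, "y": 0, "z": -6, "rx": 0, "ry": 0, "rz": 0, "gripper": 25},
    {"x": 0, "y": 0, "z": -3, "rx": 0, "ry": 0, "rz": 0, "gripper": 25},
    {"x": 0, "y": 0, "z": -2, "rx": 0, "ry": 0, "rz": 0, "gripper": 25},
    {"x": 0, "y": 0, "z": 0, "rx": 0, "ry": 0, "rz": 0, "gripper": 25},
    {"x": 0, "y": 0, "z": 0, "rx": 0, "ry": 0, "rz": 0, "gripper": 25},
    {"x": 0, "y": 0, "z": 0, "rx": 0, "ry": 0, "rz": 0, "gripper": 25},
    {"x": 0, "y": 0, "z": 0, "rx": 0, "ry": 0, "rz": 0, "gripper": 25}
  ]
}}

```text
time: 15.85
eef_pos: [0.581, 0.2735, -0.0036]
tcp_rot: [-1.035, 2.966, 0.0]
contact_force: [0.2, 0.3, -5.9]
grip_width: 0.037
grasp_force: 61.0
```

Emit:
{"op": "move_arm", "data": {
  "deltas": [
    {"x": 0, "y": 0, "z": -3, "rx": 0, "ry": 0, "rz": 0, "gripper": 25},
    {"x": 0, "y": 0, "z": -2, "rx": 0, "ry": 0, "rz": 0, "gripper": 25},
    {"x": 0, "y": 0, "z": -1, "rx": 0, "ry": 0, "rz": 0, "gripper": 25},
    {"x": 0, "y": 0, "z": -1, "rx": 0, "ry": 0, "rz": 0, "gripper": 25},
    {"x": 0, "y": 0, "z": -1, "rx": 0, "ry": 0, "rz": 0, "gripper": 25},
    {"x": 0, "y": 0, "z": 0, "rx": 0, "ry": 0, "rz": 0, "gripper": 25},
    {"x": 0, "y": 0, "z": 0, "rx": 0, "ry": 0, "rz": 0, "gripper": 25},
    {"x": 0, "y": 0, "z": 0, "rx": 0, "ry": 0, "rz": 0, "gripper": 25}
  ]
}}

```text
time: 16.65
eef_pos: [0.5807, 0.2734, -0.0108]
tcp_rot: [-1.035, 2.966, -0.0]
contact_force: [-5.1, -2.4, 5.4]
grip_width: 0.0371
grasp_force: 62.2
```

Emit:
{"op": "move_arm", "data": {
  "deltas": [
    {"x": 0, "y": 0, "z": 0, "rx": 0, "ry": 0, "rz": 0, "gripper": 50},
    {"x": 0, "y": 0, "z": 0, "rx": 0, "ry": 0, "rz": 0, "gripper": 65},
    {"x": 0, "y": 0, "z": 0, "rx": 0, "ry": 0, "rz": 0, "gripper": 70},
    {"x": 0, "y": 0, "z": 0, "rx": 0, "ry": 0, "rz": 0, "gripper": 70},
    {"x": 0, "y": 0, "z": 10, "rx": 0, "ry": 0, "rz": 0, "gripper": 70},
    {"x": 0, "y": 0, "z": 25, "rx": 0, "ry": 0, "rz": 0, "gripper": 70},
    {"x": 0, "y": 0, "z": 30, "rx": 0, "ry": 0, "rz": 0, "gripper": 70},
    {"x": 0, "y": 0, "z": 30, "rx": 0, "ry": 0, "rz": 0, "gripper": 75}
  ]
}}

```text
time: 17.45
eef_pos: [0.5806, 0.2734, 0.0847]
tcp_rot: [-1.035, 2.966, 0.0]
contact_force: [1.2, 0.4, 0.4]
grip_width: 0.0639
grasp_force: 0.0
```

Emit:
{"op": "move_arm", "data": {
  "deltas": [
    {"x": 9, "y": -30, "z": 0, "rx": 0, "ry": 0, "rz": 0, "gripper": 75},
    {"x": 9, "y": -35, "z": 0, "rx": 0, "ry": 0, "rz": 0, "gripper": 75},
    {"x": 9, "y": -35, "z": 0, "rx": 0, "ry": 0, "rz": 0, "gripper": 75},
    {"x": 9, "y": -35, "z": 0, "rx": 0, "ry": 0, "rz": 0, "gripper": 75},
    {"x": 9, "y": -35, "z": 0, "rx": 0, "ry": 0, "rz": 0, "gripper": 75},
    {"x": 9, "y": -35, "z": 0, "rx": 0, "ry": 0, "rz": 0, "gripper": 75},
    {"x": 9, "y": -35, "z": 0, "rx": 0, "ry": 0, "rz": 0, "gripper": 75},
    {"x": 9, "y": -35, "z": 0, "rx": 0, "ry": 0, "rz": 0, "gripper": 75}
  ]
}}

```text
time: 18.25
eef_pos: [0.6532, -0.0031, 0.084]
tcp_rot: [-1.034, 2.966, -0.001]
contact_force: [0.8, -0.0, 0.0]
grip_width: 0.0642
grasp_force: 0.0
```

Emit:
{"op": "move_arm", "data": {
  "deltas": [
    {"x": 9, "y": -35, "z": 0, "rx": 0, "ry": 0, "rz": 0, "gripper": 75},
    {"x": 9, "y": -30, "z": 0, "rx": 0, "ry": 0, "rz": 0, "gripper": 75},
    {"x": 9, "y": -15, "z": 0, "rx": 0, "ry": 0, "rz": 0, "gripper": 75},
    {"x": 5, "y": -5, "z": 0, "rx": 0, "ry": 0, "rz": 0, "gripper": 75},
    {"x": 0, "y": 0, "z": 0, "rx": 0, "ry": 0, "rz": 0, "gripper": 75},
    {"x": 0, "y": 0, "z": 0, "rx": 0, "ry": 0, "rz": 0, "gripper": 75},
    {"x": 0, "y": 0, "z": 0, "rx": 0, "ry": 0, "rz": 0, "gripper": 75},
    {"x": 0, "y": 0, "z": 0, "rx": 0, "ry": 0, "rz": 0, "gripper": 75}
  ]
}}

```text
time: 19.05
eef_pos: [0.6845, -0.0856, 0.0832]
tcp_rot: [1.036, -2.966, -0.0]
contact_force: [0.4, -0.2, 0.7]
grip_width: 0.0638
grasp_force: 0.0
```

```bash
python3 look.py 7
python3 - <<'E'
from h import *
w=pickle.load(open("w7.pkl","rb"));g=w["pixels"].min(2)
print("pred",proj(w,[[.686,-.086,.01]]).round(0), g.max())
for th in(150,180,210):
    cs,_=cv2.findContours((g>th).astype(np.uint8),0,1)
    for q in cs:
        if cv2.contourArea(q)>400:
            P=onz(w,q[:,0],.01)[:,:2].astype(np.float32); print(th,cv2.boundingRect(q),cv2.minEnclosingCircle(P))
E
```

```text
19.1 [ 0.6846 -0.0858  0.0832] yaw y 128.5 tilt [-0.  0. -1.] [-1.1 -0.4  0. ] 0.0642 0.0
pred [[321. 202.]] 255
150 (624, 308, 16, 72) ((0.6159268617630005, 0.2100481539964676), 0.038160454481840134)
150 (19, 197, 165, 102) ((0.8233871459960938, -0.19851964712142944), 0.06828334182500839)
150 (288, 185, 64, 48) ((0.6867093443870544, -0.08637455850839615), 0.0248867217451334)
180 (624, 309, 16, 71) ((0.6162290573120117, 0.21043871343135834), 0.037667762488126755)
180 (20, 197, 163, 101) ((0.8244696855545044, -0.1985248327255249), 0.06773152202367783)
180 (289, 185, 63, 47) ((0.687023401260376, -0.08619655668735504), 0.024728313088417053)
210 (20, 198, 163, 100) ((0.8244625926017761, -0.19839586317539215), 0.06760302186012268)
210 (289, 185, 63, 47) ((0.6868979334831238, -0.08610429614782333), 0.02432130090892315)
```

Image code puts the washer at (0.687,-0.086) with r = 25 mm, confirming the estimate. I'll go down.

Emit:
{"op": "move_arm", "data": {
  "deltas": [
    {"x": 2, "y": 0, "z": -15, "rx": 0, "ry": 0, "rz": 0, "gripper": 75},
    {"x": 0, "y": 0, "z": -25, "rx": 0, "ry": 0, "rz": 0, "gripper": 75},
    {"x": 0, "y": 0, "z": -25, "rx": 0, "ry": 0, "rz": 0, "gripper": 75},
    {"x": 0, "y": 0, "z": -20, "rx": 0, "ry": 0, "rz": 0, "gripper": 75},
    {"x": 0, "y": 0, "z": -10, "rx": 0, "ry": 0, "rz": 0, "gripper": 75},
    {"x": 0, "y": 0, "z": -6, "rx": 0, "ry": 0, "rz": 0, "gripper": 75},
    {"x": 0, "y": 0, "z": 0, "rx": 0, "ry": 0, "rz": 0, "gripper": 70},
    {"x": 0, "y": 0, "z": 0, "rx": 0, "ry": 0, "rz": 0, "gripper": 70}
  ]
}}

```text
time: 19.9
eef_pos: [0.6874, -0.0868, -0.017]
tcp_rot: [-1.034, 2.965, -0.001]
contact_force: [0.1, -0.3, 0.6]
grip_width: 0.0603
grasp_force: 0.0
```

Emit:
{"op": "move_arm", "data": {
  "deltas": [
    {"x": 0, "y": 0, "z": -5, "rx": 0, "ry": 0, "rz": 0, "gripper": 70},
    {"x": 0, "y": 0, "z": -4, "rx": 0, "ry": 0, "rz": 0, "gripper": 70},
    {"x": 0, "y": 0, "z": -2, "rx": 0, "ry": 0, "rz": 0, "gripper": 70},
    {"x": 0, "y": 0, "z": 0, "rx": 0, "ry": 0, "rz": 0, "gripper": 65},
    {"x": 0, "y": 0, "z": 0, "rx": 0, "ry": 0, "rz": 0, "gripper": 45},
    {"x": 0, "y": 0, "z": 0, "rx": 0, "ry": 0, "rz": 0, "gripper": 45},
    {"x": 0, "y": 0, "z": 0, "rx": 0, "ry": 0, "rz": 0, "gripper": 45},
    {"x": 0, "y": 0, "z": 0, "rx": 0, "ry": 0, "rz": 0, "gripper": 45}
  ],
  "grip_force": 40
}}

```text
time: 20.7
eef_pos: [0.687, -0.0867, -0.0287]
tcp_rot: [-1.035, 2.966, -0.0]
contact_force: [-0.1, 0.0, 2.2]
grip_width: 0.0478
grasp_force: 41.5
```

Emit:
{"op": "move_arm", "data": {
  "deltas": [
    {"x": 0, "y": 0, "z": 4, "rx": 0, "ry": 0, "rz": 0, "gripper": 45},
    {"x": 0, "y": 0, "z": 12, "rx": 0, "ry": 0, "rz": 0, "gripper": 45},
    {"x": 0, "y": 0, "z": 20, "rx": 0, "ry": 0, "rz": 0, "gripper": 45},
    {"x": -5, "y": -5, "z": 24, "rx": 0, "ry": 0, "rz": 0, "gripper": 45},
    {"x": -15, "y": -17, "z": 0, "rx": 0, "ry": 0, "rz": 0, "gripper": 45},
    {"x": -20, "y": -23, "z": 0, "rx": 0, "ry": 0, "rz": 0, "gripper": 45},
    {"x": -23, "y": -25, "z": 0, "rx": 0, "ry": 0, "rz": 0, "gripper": 45},
    {"x": -23, "y": -25, "z": 0, "rx": 0, "ry": 0, "rz": 0, "gripper": 45}
  ]
}}

```text
time: 21.5
eef_pos: [0.6001, -0.1824, 0.032]
tcp_rot: [-1.035, 2.966, -0.001]
contact_force: [-0.5, 0.6, -0.6]
grip_width: 0.0471
grasp_force: 41.4
```

Emit:
{"op": "move_arm", "data": {
  "deltas": [
    {"x": -23, "y": -25, "z": 0, "rx": 0, "ry": 0, "rz": 0, "gripper": 45},
    {"x": -23, "y": -25, "z": 0, "rx": 0, "ry": 0, "rz": 0, "gripper": 45},
    {"x": -20, "y": -25, "z": 0, "rx": 0, "ry": 0, "rz": 0, "gripper": 45},
    {"x": -16, "y": -18, "z": 0, "rx": 0, "ry": 0, "rz": 0, "gripper": 45},
    {"x": -10, "y": -12, "z": 0, "rx": 0, "ry": 0, "rz": 0, "gripper": 45},
    {"x": 0, "y": 0, "z": 0, "rx": 0, "ry": 0, "rz": 0, "gripper": 45},
    {"x": 0, "y": 0, "z": 0, "rx": 0, "ry": 0, "rz": 0, "gripper": 45},
    {"x": 0, "y": 0, "z": 0, "rx": 0, "ry": 0, "rz": 0, "gripper": 45}
  ]
}}

```text
time: 22.3
eef_pos: [0.5094, -0.2859, 0.0312]
tcp_rot: [-1.036, 2.966, 0.0]
contact_force: [0.4, -0.0, -0.4]
grip_width: 0.0476
grasp_force: 41.4
```

```bash
python3 look.py 8
python3 - <<'E'
from h import *
w=pickle.load(open("w8.pkl","rb"));g=w["pixels"].min(2)
print("dish rim pred",proj(w,[[.509+.073*np.cos(a),-.287+.073*np.sin(a),.012] for a in np.radians([90,128.5,170,218.5,270,310])]).round(0).tolist())
cs,_=cv2.findContours((g>130).astype(np.uint8),0,1)
for q in cs:
    if cv2.contourArea(q)>400:
        P=onz(w,q[:,0],.012)[:,:2].astype(np.float32); print(cv2.boundingRect(q),cv2.minEnclosingCircle(P))
E
```

```text
22.35 [ 0.5093 -0.2858  0.0311] yaw y 128.5 tilt [ 0.  0. -1.] [-0.3 -0.3 -0.7] 0.0477 41.35905213654041
dish rim pred [[410.0, 288.0], [441.0, 222.0], [417.0, 142.0], [322.0, 97.0], [222.0, 147.0], [203.0, 225.0]]
(268, 279, 108, 34) ((0.5481414794921875, -0.25585177540779114), 0.0350562147796154)
(299, 243, 45, 35) ((0.5291991233825684, -0.2713714838027954), 0.014180751517415047)
(368, 214, 61, 48) ((0.4847427010536194, -0.24370858073234558), 0.02044016309082508)
(201, 99, 163, 176) ((0.5089892745018005, -0.31371980905532837), 0.0673811063170433)
```

Emit:
{"op": "move_arm", "data": {
  "deltas": [
    {"x": 0, "y": 0, "z": -12, "rx": 0, "ry": 0, "rz": 0, "gripper": 45},
    {"x": 0, "y": 0, "z": -14, "rx": 0, "ry": 0, "rz": 0, "gripper": 45},
    {"x": 0, "y": 0, "z": -12, "rx": 0, "ry": 0, "rz": 0, "gripper": 45},
    {"x": 0, "y": 0, "z": -8, "rx": 0, "ry": 0, "rz": 0, "gripper": 45},
    {"x": 0, "y": 0, "z": -4, "rx": 0, "ry": 0, "rz": 0, "gripper": 45},
    {"x": 0, "y": 0, "z": -2, "rx": 0, "ry": 0, "rz": 0, "gripper": 45},
    {"x": 0, "y": 0, "z": 0, "rx": 0, "ry": 0, "rz": 0, "gripper": 45},
    {"x": 0, "y": 0, "z": 0, "rx": 0, "ry": 0, "rz": 0, "gripper": 45}
  ]
}}

```text
time: 23.15
eef_pos: [0.5091, -0.2869, -0.0205]
tcp_rot: [-1.034, 2.966, -0.001]
contact_force: [0.2, 0.2, -1.2]
grip_width: 0.0477
grasp_force: 41.4
```

Emit:
{"op": "move_arm", "data": {
  "deltas": [
    {"x": 0, "y": 0, "z": -2, "rx": 0, "ry": 0, "rz": 0, "gripper": 45},
    {"x": 0, "y": 0, "z": -1, "rx": 0, "ry": 0, "rz": 0, "gripper": 45},
    {"x": 0, "y": 0, "z": -1, "rx": 0, "ry": 0, "rz": 0, "gripper": 45},
    {"x": 0, "y": 0, "z": -1, "rx": 0, "ry": 0, "rz": 0, "gripper": 45},
    {"x": 0, "y": 0, "z": 0, "rx": 0, "ry": 0, "rz": 0, "gripper": 45},
    {"x": 0, "y": 0, "z": 0, "rx": 0, "ry": 0, "rz": 0, "gripper": 45},
    {"x": 0, "y": 0, "z": 0, "rx": 0, "ry": 0, "rz": 0, "gripper": 45},
    {"x": 0, "y": 0, "z": 0, "rx": 0, "ry": 0, "rz": 0, "gripper": 45}
  ]
}}

```text
time: 23.95
eef_pos: [0.5088, -0.2866, -0.0257]
tcp_rot: [-1.035, 2.966, -0.0]
contact_force: [-1.7, 1.2, 3.4]
grip_width: 0.0476
grasp_force: 41.9
```

Touched down. I'll release, rise and measure the washer.

Emit:
{"op": "move_arm", "data": {
  "deltas": [
    {"x": 0, "y": 0, "z": 0, "rx": 0, "ry": 0, "rz": 0, "gripper": 60},
    {"x": 0, "y": 0, "z": 0, "rx": 0, "ry": 0, "rz": 0, "gripper": 68},
    {"x": 0, "y": 0, "z": 0, "rx": 0, "ry": 0, "rz": 0, "gripper": 72},
    {"x": 0, "y": 0, "z": 0, "rx": 0, "ry": 0, "rz": 0, "gripper": 72},
    {"x": 0, "y": 0, "z": 10, "rx": 0, "ry": 0, "rz": 0, "gripper": 72},
    {"x": 0, "y": 0, "z": 20, "rx": 0, "ry": 0, "rz": 0, "gripper": 72},
    {"x": 0, "y": 0, "z": 30, "rx": 0, "ry": 0, "rz": 0, "gripper": 72},
    {"x": 0, "y": 0, "z": 30, "rx": 0, "ry": 0, "rz": 0, "gripper": 72}
  ]
}}

```text
time: 24.75
eef_pos: [0.5086, -0.2864, 0.0655]
tcp_rot: [1.035, -2.966, -0.0]
contact_force: [0.3, -0.4, 0.8]
grip_width: 0.0612
grasp_force: 0.0
```

Emit:
{"op": "move_arm", "data": {
  "deltas": [
    {"x": -4, "y": 30, "z": 0, "rx": 0, "ry": 0, "rz": -0.01, "gripper": 65},
    {"x": -12, "y": 35, "z": 0, "rx": 0, "ry": 0, "rz": -0.02, "gripper": 60},
    {"x": -12, "y": 35, "z": 0, "rx": 0, "ry": 0, "rz": -0.01, "gripper": 60},
    {"x": -12, "y": 35, "z": 0, "rx": 0, "ry": 0, "rz": 0, "gripper": 60},
    {"x": -12, "y": 35, "z": 0, "rx": 0, "ry": 0, "rz": 0, "gripper": 60},
    {"x": -12, "y": 30, "z": 0, "rx": 0, "ry": 0, "rz": 0, "gripper": 60},
    {"x": -10, "y": 20, "z": 0, "rx": 0, "ry": 0, "rz": 0, "gripper": 60},
    {"x": 0, "y": 4, "z": 0, "rx": 0, "ry": 0, "rz": 0, "gripper": 60}
  ]
}}

```text
time: 25.55
eef_pos: [0.4342, -0.0609, 0.0648]
tcp_rot: [-0.978, 2.985, -0.0]
contact_force: [0.1, 0.0, 1.5]
grip_width: 0.0512
grasp_force: 0.0
```

Emit:
{"op": "move_arm", "data": {
  "deltas": [
    {"x": 0, "y": 0, "z": 0, "rx": 0, "ry": 0, "rz": 0, "gripper": 60},
    {"x": 0, "y": 0, "z": 0, "rx": 0, "ry": 0, "rz": 0, "gripper": 60},
    {"x": 0, "y": 0, "z": 0, "rx": 0, "ry": 0, "rz": 0, "gripper": 60},
    {"x": 0, "y": 0, "z": 0, "rx": 0, "ry": 0, "rz": 0, "gripper": 60},
    {"x": 0, "y": 0, "z": 0, "rx": 0, "ry": 0, "rz": 0, "gripper": 60},
    {"x": 0, "y": 0, "z": 0, "rx": 0, "ry": 0, "rz": 0, "gripper": 60},
    {"x": 0, "y": 0, "z": 0, "rx": 0, "ry": 0, "rz": 0, "gripper": 60},
    {"x": 0, "y": 0, "z": 0, "rx": 0, "ry": 0, "rz": 0, "gripper": 60}
  ]
}}

```text
time: 26.35
eef_pos: [0.4348, -0.0626, 0.064]
tcp_rot: [0.975, -2.986, -0.0]
contact_force: [-0.6, 0.2, 0.8]
grip_width: 0.0507
grasp_force: 0.0
```

```bash
python3 look.py 9
python3 - <<'E'
from h import *
w=pickle.load(open("w9.pkl","rb"));g=w["pixels"].min(2)
c=np.array([.434,-.062]);print("pred",proj(w,[np.r_[c,.03]]).round(0))
u,v=proj(w,[np.r_[c,.03]])[0].astype(int)
print(g[v-40:v+41:5,u-40:u+41:5])
for th in(140,180,210):
    cs,_=cv2.findContours((g>th).astype(np.uint8),0,1)
    for q in cs:
        if cv2.contourArea(q)>150:
            P=onz(w,q[:,0],.03)[:,:2].astype(np.float32); print(th,cv2.boundingRect(q),cv2.minEnclosingCircle(P),cv2.approxPolyDP(q,4,True)[:,0].tolist()[:8])
E
```

```text
26.4 [ 0.4347 -0.0626  0.064 ] yaw y 126.2 tilt [-0.  0. -1.] [-0.1 -0.2 -0.6] 0.0515 0.0
pred [[324. 216.]]
[[ 81  36  36  36  36  35  33  35  36  39  40  40  41  36  34  39  37]
 [ 80  44  40  39  39  39  39  35  38  31  38  40  37  38  36  35  41]
 [ 82  36  38  38  38  38  37  57  59  60  36  34  38  37  40  35  39]
 [ 80  77  79  83  60  62  64  62  66  63  59  45  37  43  84  37  37]
 [ 86  83  81  81  62  59  73  77  82  80  60  61  53  39  83  79  35]
 [ 85  81  84  80  72  80  75  76  77  79  80  76  64  34  79  82  83]
 [ 83  83  85  85  79  79  71  42  46  83  81  77 210  37  81  85  87]
 [ 83  84  78  83  81  76  40  33  37  42  58 223 191  39  81  80  79]
 [ 82  82  82  81 199 180  62  58  41  63  61 188 185  82  80  83  77]
 [ 82  84  81  84 208 179  60  63  60  60  63 186 184  85  82  83  82]
 [ 82  83  77  95 234 195 165  59  58  64 188 201 172  80  88  85  80]
 [ 84  82  80  78  90 189 193 196 183 190 186 188  84  81  86  84  82]
 [ 83  81  82  81  82  83 154 206 228 186  85  83  87  85  84  80  84]
 [ 83  83  84  80  80  84  80  79  85  82  83  80  82  82  80  79  8
[... 520 characters left out ...]
4], [15, 109]]
140 (0, 0, 91, 209) ((0.49308472871780396, -0.2533734440803528), 0.06338952481746674) [[0, 0], [0, 64], [23, 83], [33, 109], [21, 132], [0, 140], [0, 197], [39, 197]]
180 (300, 205, 45, 35) ((0.43515852093696594, -0.06278345733880997), 0.016125202178955078) [[344, 206], [336, 208], [336, 223], [322, 231], [302, 214], [300, 226], [321, 239], [342, 228]]
180 (0, 0, 90, 209) ((0.4932473301887512, -0.2535931468009949), 0.06329875439405441) [[18, 0], [0, 0], [0, 64], [23, 83], [33, 109], [21, 133], [0, 140], [0, 197]]
210 (0, 0, 90, 208) ((0.49308648705482483, -0.2539418637752533), 0.06286174058914185) [[0, 0], [0, 64], [24, 83], [33, 109], [21, 134], [0, 141], [0, 197], [43, 196]]
```

The small nut is at (0.434,-0.063), with its flats square to the fingers within about 2°. I'll go down and grip.

Emit:
{"op": "move_arm", "data": {
  "deltas": [
    {"x": 0, "y": 0, "z": -12, "rx": 0, "ry": 0, "rz": 0, "gripper": 60},
    {"x": 0, "y": 0, "z": -20, "rx": 0, "ry": 0, "rz": 0, "gripper": 60},
    {"x": 0, "y": 0, "z": -20, "rx": 0, "ry": 0, "rz": 0, "gripper": 60},
    {"x": 0, "y": 0, "z": -15, "rx": 0, "ry": 0, "rz": 0, "gripper": 60},
    {"x": 0, "y": 0, "z": -10, "rx": 0, "ry": 0, "rz": 0, "gripper": 60},
    {"x": 0, "y": 0, "z": -5, "rx": 0, "ry": 0, "rz": 0, "gripper": 60},
    {"x": 0, "y": 0, "z": 0, "rx": 0, "ry": 0, "rz": 0, "gripper": 55},
    {"x": 0, "y": 0, "z": 0, "rx": 0, "ry": 0, "rz": 0, "gripper": 45}
  ]
}}

```text
time: 27.2
eef_pos: [0.4351, -0.0628, -0.0175]
tcp_rot: [-0.975, 2.986, -0.001]
contact_force: [0.8, -0.9, 0.9]
grip_width: 0.0387
grasp_force: 0.0
```

Emit:
{"op": "move_arm", "data": {
  "deltas": [
    {"x": 0, "y": 0, "z": 0, "rx": 0, "ry": 0, "rz": 0, "gripper": 30},
    {"x": 0, "y": 0, "z": 0, "rx": 0, "ry": 0, "rz": 0, "gripper": 20},
    {"x": 0, "y": 0, "z": 0, "rx": 0, "ry": 0, "rz": 0, "gripper": 20},
    {"x": 0, "y": 0, "z": 0, "rx": 0, "ry": 0, "rz": 0, "gripper": 20},
    {"x": 0, "y": 0, "z": 0, "rx": 0, "ry": 0, "rz": 0, "gripper": 20},
    {"x": 0, "y": 0, "z": 0, "rx": 0, "ry": 0, "rz": 0, "gripper": 20},
    {"x": 0, "y": 0, "z": 0, "rx": 0, "ry": 0, "rz": 0, "gripper": 20},
    {"x": 0, "y": 0, "z": 0, "rx": 0, "ry": 0, "rz": 0, "gripper": 20}
  ],
  "grip_force": 40
}}

```text
time: 28.0
eef_pos: [0.4355, -0.063, -0.0171]
tcp_rot: [-0.975, 2.985, -0.002]
contact_force: [-0.5, 0.6, 5.8]
grip_width: 0.0289
grasp_force: 40.3
```

Emit:
{"op": "move_arm", "data": {
  "deltas": [
    {"x": 0, "y": 0, "z": 4, "rx": 0, "ry": 0, "rz": 0, "gripper": 20},
    {"x": 0, "y": 0, "z": 15, "rx": 0, "ry": 0, "rz": 0, "gripper": 20},
    {"x": 0, "y": 0, "z": 25, "rx": 0, "ry": 0, "rz": 0, "gripper": 20},
    {"x": 5, "y": -10, "z": 30, "rx": 0, "ry": 0, "rz": 0, "gripper": 20},
    {"x": 10, "y": -25, "z": 25, "rx": 0, "ry": 0, "rz": 0, "gripper": 20},
    {"x": 10, "y": -30, "z": 0, "rx": 0, "ry": 0, "rz": 0, "gripper": 20},
    {"x": 10, "y": -30, "z": 0, "rx": 0, "ry": 0, "rz": 0, "gripper": 20},
    {"x": 10, "y": -30, "z": 0, "rx": 0, "ry": 0, "rz": 0, "gripper": 20}
  ]
}}

```text
time: 28.8
eef_pos: [0.48, -0.1888, 0.0812]
tcp_rot: [-0.975, 2.986, 0.0]
contact_force: [0.4, 1.1, -2.3]
grip_width: 0.0289
grasp_force: 39.9
```

Emit:
{"op": "move_arm", "data": {
  "deltas": [
    {"x": 10, "y": -20, "z": 0, "rx": 0, "ry": 0, "rz": 0, "gripper": 20},
    {"x": 10, "y": -20, "z": 0, "rx": 0, "ry": 0, "rz": 0, "gripper": 20},
    {"x": 0, "y": 0, "z": 0, "rx": 0, "ry": 0, "rz": 0, "gripper": 20},
    {"x": 0, "y": 0, "z": 0, "rx": 0, "ry": 0, "rz": 0, "gripper": 20},
    {"x": 0, "y": 0, "z": 0, "rx": 0, "ry": 0, "rz": 0, "gripper": 20},
    {"x": 0, "y": 0, "z": 0, "rx": 0, "ry": 0, "rz": 0, "gripper": 20},
    {"x": 0, "y": 0, "z": 0, "rx": 0, "ry": 0, "rz": 0, "gripper": 20},
    {"x": 0, "y": 0, "z": 0, "rx": 0, "ry": 0, "rz": 0, "gripper": 20}
  ]
}}

```text
time: 29.6
eef_pos: [0.4997, -0.2273, 0.0812]
tcp_rot: [-0.976, 2.986, -0.0]
contact_force: [-0.2, 0.7, -1.5]
grip_width: 0.0292
grasp_force: 40.0
```

```bash
python3 look.py 10
python3 - <<'E'
from h import *
w=pickle.load(open("w10.pkl","rb"))
print(proj(w,[[.509,-.286,.013]]).round(0))
# rectified view of the washer's top plane: 0.5 mm per px, 140 mm square about (.509,-.286)
n=280;s=.0005;X,Y=np.meshgrid(np.arange(n),np.arange(n))
P=np.c_[(.509+(X-n/2)*s).ravel(),(-.286+(Y-n/2)*s).ravel(),np.full(n*n,.013)]
m=proj(w,P).astype(np.float32).reshape(n,n,2); im=cv2.remap(w["pixels"],m,None,1).min(2); np.save("rect.npy",im)
print(im[::10,::10])
for dp in(30,20): 
  for lo,hi in((44,55),(18,25)):
    c=cv2.HoughCircles(cv2.GaussianBlur(im,(5,5),0),cv2.HOUGH_GRADIENT,1,30,param1=80,param2=dp,minRadius=lo,maxRadius=hi)
    if c is not None: print(dp,[( .509+(a-n/2)*s,-.286+(b-n/2)*s,r*s) for a,b,r in c[0][:3].tolist()])
E
```

```text
29.65 [ 0.4997 -0.2274  0.0812] yaw y 126.2 tilt [ 0. -0. -1.] [ 0.3 -0.8 -1.3] 0.0292 39.97963612899184
[[251. 167.]]
[[ 71  69  71  71  69  71  69  73  73  72 204 237 164  80  88  90 138 238
  209  71  73  72  72  70  72  71  72  72]
 [ 67  69  71  73  70  72  71  76 232  73 110 229 237 235 236 238 112 112
   72  69 236  86  73  75  72  72  72  69]
 [ 70  69  73  71  69  74 224  82 230 234 236 238 237 238 237 238 235 237
  234  98  71  73 234  71  72  70  72  73]
 [ 70  69  71  72  72 235 184 235 234 238 237 237 238 239 237 239 235 235
  238 237 235 100  72 214  73  70  72  72]
 [ 70  71  70  74 235 235 234 239 236 237 240 239 239 237 238 236 237 238
  238 236 238 237 115  69 158  71  70  73]
 [ 71  69  69 236 234 236 237 238 239 238 241 236 239 237 236 240 239 236
  240 237 236 237 233 140  75 230  69  71]
 [ 69  69 213 206 239 237 238 240 241 239 239 237 238 240 240 239 239 239
  238 239 236 234 237 239 104  76 227  70]
 [ 70  71 128 236 238 238 240 240 237 239 238 238 241 240 237 240 239 239
  240 233 238 239 240 236 240  97  93  73]
 [ 73 214 238 238 239 241 237 238 238 238 240
[... 1803 characters left out ...]
32 193  15  15  20  13]
 [ 32  34  35  34  55  84 106 100 103 101 230 234 240 235 239 238 234 236
  235 233 233  63  61  59  46  22  15  18]
 [ 33  29  33  34  39  34  94 104 102  98 173 237 235 235 233 235 234 219
   57  56 100  14  56  58  63  60  58  61]
 [ 30  34  33  32  32  34  26  97  83 102 234 237 235 234 236 169  53  51
   52  55  55  56  51  11  26  60  60  64]
 [ 33  35  29  33  32  37  33  31  35  92  98 124 195 192  55  53  51  52
   56  53  57  69  67  64  11  10  14  74]]
30 [(0.50875, -0.28624999999999995, 0.024950000762939455)]
30 [(0.50975, -0.28624999999999995, 0.0105)]
20 [(0.50875, -0.28624999999999995, 0.024950000762939455)]
20 [(0.50975, -0.28624999999999995, 0.0105)]
```

The washer lies flat at (0.509,-0.286), so I'll set the nut on it. The touchdown TCP z should be about -4 mm.

Emit:
{"op": "move_arm", "data": {
  "deltas": [
    {"x": 4, "y": -20, "z": 0, "rx": 0, "ry": 0, "rz": 0, "gripper": 20},
    {"x": 4, "y": -22, "z": 0, "rx": 0, "ry": 0, "rz": 0, "gripper": 20},
    {"x": 2, "y": -16.5, "z": 0, "rx": 0, "ry": 0, "rz": 0, "gripper": 20},
    {"x": 0, "y": 0, "z": -10, "rx": 0, "ry": 0, "rz": 0, "gripper": 20},
    {"x": 0, "y": 0, "z": -20, "rx": 0, "ry": 0, "rz": 0, "gripper": 20},
    {"x": 0, "y": 0, "z": -20, "rx": 0, "ry": 0, "rz": 0, "gripper": 20},
    {"x": 0, "y": 0, "z": -15, "rx": 0, "ry": 0, "rz": 0, "gripper": 20},
    {"x": 0, "y": 0, "z": 0, "rx": 0, "ry": 0, "rz": 0, "gripper": 20}
  ]
}}

```text
time: 30.45
eef_pos: [0.5082, -0.2841, 0.0132]
tcp_rot: [0.975, -2.984, -0.006]
contact_force: [0.3, 0.3, -1.9]
grip_width: 0.0289
grasp_force: 40.1
```

Emit:
{"op": "move_arm", "data": {
  "deltas": [
    {"x": 0, "y": 0, "z": -6, "rx": 0, "ry": 0, "rz": 0, "gripper": 20},
    {"x": 0, "y": 0, "z": -4, "rx": 0, "ry": 0, "rz": 0, "gripper": 20},
    {"x": 0, "y": 0, "z": -3, "rx": 0, "ry": 0, "rz": 0, "gripper": 20},
    {"x": 0, "y": 0, "z": -2, "rx": 0, "ry": 0, "rz": 0, "gripper": 20},
    {"x": 0, "y": 0, "z": 0, "rx": 0, "ry": 0, "rz": 0, "gripper": 20},
    {"x": 0, "y": 0, "z": 0, "rx": 0, "ry": 0, "rz": 0, "gripper": 20},
    {"x": 0, "y": 0, "z": 0, "rx": 0, "ry": 0, "rz": 0, "gripper": 20},
    {"x": 0, "y": 0, "z": 0, "rx": 0, "ry": 0, "rz": 0, "gripper": 20}
  ]
}}

```text
time: 31.25
eef_pos: [0.5099, -0.2862, 0.0012]
tcp_rot: [-0.975, 2.986, -0.0]
contact_force: [-0.2, -0.6, -1.3]
grip_width: 0.0291
grasp_force: 40.1
```

Emit:
{"op": "move_arm", "data": {
  "deltas": [
    {"x": 0, "y": 0, "z": -2, "rx": 0, "ry": 0, "rz": 0, "gripper": 20},
    {"x": 0, "y": 0, "z": -2, "rx": 0, "ry": 0, "rz": 0, "gripper": 20},
    {"x": 0, "y": 0, "z": -1, "rx": 0, "ry": 0, "rz": 0, "gripper": 20},
    {"x": 0, "y": 0, "z": -0.7, "rx": 0, "ry": 0, "rz": 0, "gripper": 20},
    {"x": 0, "y": 0, "z": 0, "rx": 0, "ry": 0, "rz": 0, "gripper": 20},
    {"x": 0, "y": 0, "z": 0, "rx": 0, "ry": 0, "rz": 0, "gripper": 20},
    {"x": 0, "y": 0, "z": 0, "rx": 0, "ry": 0, "rz": 0, "gripper": 20},
    {"x": 0, "y": 0, "z": 0, "rx": 0, "ry": 0, "rz": 0, "gripper": 20}
  ]
}}

```text
time: 32.05
eef_pos: [0.5097, -0.286, -0.004]
tcp_rot: [0.975, -2.986, -0.0]
contact_force: [-3.9, 2.7, 6.7]
grip_width: 0.0295
grasp_force: 40.9
```

Touched down. I'll release, rise and back off to check everything.

Emit:
{"op": "move_arm", "data": {
  "deltas": [
    {"x": 0, "y": 0, "z": 0, "rx": 0, "ry": 0, "rz": 0, "gripper": 40},
    {"x": 0, "y": 0, "z": 0, "rx": 0, "ry": 0, "rz": 0, "gripper": 55},
    {"x": 0, "y": 0, "z": 0, "rx": 0, "ry": 0, "rz": 0, "gripper": 60},
    {"x": 0, "y": 0, "z": 0, "rx": 0, "ry": 0, "rz": 0, "gripper": 60},
    {"x": 0, "y": 0, "z": 10, "rx": 0, "ry": 0, "rz": 0, "gripper": 60},
    {"x": 0, "y": 0, "z": 25, "rx": 0, "ry": 0, "rz": 0, "gripper": 60},
    {"x": 0, "y": 0, "z": 30, "rx": 0, "ry": 0, "rz": 0, "gripper": 60},
    {"x": 0, "y": 0, "z": 40, "rx": 0, "ry": 0, "rz": 0, "gripper": 60}
  ]
}}

```text
time: 32.85
eef_pos: [0.5089, -0.2854, 0.1008]
tcp_rot: [0.975, -2.985, -0.003]
contact_force: [0.5, 0.1, 0.6]
grip_width: 0.0511
grasp_force: 0.0
```

Emit:
{"op": "move_arm", "data": {
  "deltas": [
    {"x": -5, "y": -20, "z": 40, "rx": 0, "ry": 0, "rz": 0, "gripper": 60},
    {"x": -15, "y": -30, "z": 20, "rx": 0, "ry": 0, "rz": 0, "gripper": 60},
    {"x": -25, "y": -30, "z": 0, "rx": 0, "ry": 0, "rz": 0, "gripper": 60},
    {"x": -30, "y": -30, "z": 0, "rx": 0, "ry": 0, "rz": 0, "gripper": 60},
    {"x": -35, "y": -30, "z": 0, "rx": 0, "ry": 0, "rz": 0, "gripper": 60},
    {"x": -35, "y": -20, "z": 0, "rx": 0, "ry": 0, "rz": 0, "gripper": 60},
    {"x": -30, "y": -15, "z": 0, "rx": 0, "ry": 0, "rz": 0, "gripper": 60},
    {"x": 0, "y": 0, "z": 0, "rx": 0, "ry": 0, "rz": 0, "gripper": 60}
  ]
}}

```text
time: 33.65
eef_pos: [0.3316, -0.4631, 0.1611]
tcp_rot: [0.969, -2.988, 0.001]
contact_force: [-0.6, -1.1, 0.3]
grip_width: 0.0512
grasp_force: 0.0
```

```bash
python3 look.py 11
python3 - <<'E'
from station import r
from h import *
d=pickle.load(open("c0.pkl","rb"))
T,S=r.read_camera("top"),r.read_camera("side"); pickle.dump((T,S),open("fin.pkl","wb"))
def rect(c,x,y,z,h=.05,s=.0005):
    n=int(2*h/s);X,Y=np.meshgrid(np.arange(n),np.arange(n)); P=np.c_[(x+(X-n/2)*s).ravel(),(y+(Y-n/2)*s).ravel(),np.full(n*n,z)]
    return cv2.remap(c["pixels"],proj(c,P).astype(np.float32).reshape(n,n,2),None,1).min(2).astype(float)
# compare each object's initial appearance (rotated is fine only if yaw kept) with the final place by template matching on its top plane
for nm,(x0,y0,z0),(x1,y1,z1),h in(("nl",(.565,-.083,.045),(.505,.349,.048),.024),("vb",(.567,.077,.042),(.5807,.2734,.045),.024),("ns",(.4345,-.063,.03),(.509,-.286,.043),.017),("step",(.69,.067,.03),(.69,.067,.03),.035),("stub",(.436,.087,.045),(.436,.087,.045),.022)):
    for cn,c0,c1 in(("top",d["top"],T),("side",d["side"],S)):
        A=rect(c0,x0,y0,z0,h).astype(np.float32);B=rect(c1,x1,y1,z1,h+.02).astype(np.float32)
        m=cv2.matchTemplate(B,A,cv2.TM_CCOEFF_NORMED); _,v,_,(u,w)=cv2.minMaxLoc(m); print(nm,cn,"score",round(v,2),"xy",round(x1+u*.0005-.02,4),round(y1+w*.0005-.02,4))
w=pickle.load(open("w11.pkl","rb")); print(proj(w,[[.509,-.286,.013]]).round(0))
E
```

```text
33.7 [ 0.3333 -0.4622  0.1611] yaw y 126.0 tilt [ 0.    -0.001 -1.   ] [ 0.5 -0.3 -0.2] 0.0513 0.0
nl top score 0.65 xy 0.506 0.351
nl side score 0.98 xy 0.5045 0.3485
vb top score 0.2 xy 0.5672 0.2914
vb side score 0.96 xy 0.5807 0.2724
ns top score 0.47 xy 0.51 -0.2875
ns side score 0.63 xy 0.51 -0.287
step top score 1.0 xy 0.69 0.067
step side score 1.0 xy 0.69 0.067
stub top score 1.0 xy 0.4355 0.0865
stub side score 1.0 xy 0.4355 0.087
[[355. 385.]]
```

The side view confirms the large nut and V-block in their bays at the right height. Both views put the small nut at (0.510,-0.287) at washer-plus-nut height. The step block and stub have not moved. I'll hand the job in.

```bash
python3 -c "
from station import r
s=r.read_state(); print(abs(s['qd']).max()); print(r.close_job())"
```

```text
0.022508159835035062
the job is handed in; nothing more can be done
None
```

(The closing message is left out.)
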